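# Clamp a cut tube in the marking cradle

### The job

The cut rubber tube has to be held in the marking cradle so that its lot mark can be stamped. Lay it on the two guide rods between the anvil and the tailstock and let go of it; then lift the tailstock's release bar, hold it up while you slide the tailstock forward until the tube is pushed home against the anvil and the sprung pad is well pressed in (about two thirds of its stroke, never hard to its end stop), and let the bar go so that its blade drops fully into a notch and the tube stays held under spring pressure.

Things in the scene. Friction and masses are not known exactly. Their poses are not given: they have to be found in the camera images.
- cradle: The marking cradle, fixed on the bench: grey base plate 84 x 316 x 10 mm with two parallel steel guide rods (8 mm thick, at x = -11 and +11 mm, tops 38 mm above the bench), a low end plate at -y and a taller headstock block at +y. Origin: underside of the base, mid-width. Its y axis runs along the rods, from the tailstock to the headstock; z up.
- headstock (a point): Middle of the headstock's inner face (aluminium block 44 x 22 mm, top 68 mm above the bench), at y = +118 mm of the cradle. From it the anvil, a round dark face 22 mm across on the tube's axis, reaches toward the tailstock. A screw with a black knob sets it: its face stands 10 to 50 mm out from this point, differently every time, and is not measured.
- notched_bar (a point): Middle of the top of the dark notched bar that runs between the rods under the tailstock: 10 mm wide, tooth crests 33.5 mm above the bench, a tooth every 6 mm, slots 3.5 mm wide.
- seat (a point): A point of the cradle on the axis of a tube that lies on the rods: x = 0, y = +21.5 mm, 47.7 mm above the bench. A tube laid here, its middle on the point and along the cradle's y, is clear of the anvil and of the tailstock's pad by about 15 mm at the least, at every start.
- tube: The cut black rubber tube (rigid), 27 mm in diameter, 58 mm long, 16 g, lying on the bench on the robot's side of the cradle. Its own y axis is the tube's axis. Grasp it across the diameter. On the rods its axis stands 47.7 mm above the bench, 9.7 mm above the tops of the rods (which span 30 mm outside to outside).
- tube_mid (a point): The middle of the tube, on its axis.
- tailstock: The tailstock: an aluminium block (42 x 34 mm, top 62 mm above the bench) that slides on the rods along the cradle's y with little friction (0.3 N) and a drag of 0.09 N per mm/s. Origin at bench height, mid-width; axes as the cradle's. When the bar is let go under load the pad can push it back up to one notch (6 mm) before the blade is caught.
- pad_bush (a point): On the tailstock, the tube's axis, front of the bush that guides the pad, at y = +27 mm of the tailstock. The black rubber pad, 22 mm across, faces the anvil; free, its face is 25 mm out from here. It is sprung: it starts to yield at 3 N, goes in with 0.6 N per mm and meets a hard stop after 13 mm (11 N).
- bar_grip (a point): Middle of the release bar's grip: a level flat-sided black grip 12 mm thick, 16 mm high, 44 mm long, along the cradle's x, 88 mm above the bench when down, above the tailstock's rear (y = -20 mm from its origin), between two upright legs 53 mm apart in guides (tops 68 mm above the bench). Take it from above, one finger before and one behind it along the cradle's y.
- release_bar (a joint): Lift of the release bar in m: 0 is down, the blade fully in a notch; about 0.006 the blade sits on a tooth crest (rarely so at the start); from 0.0065 it is clear of the teeth and the tailstock can slide; 0.014 is the upper stop. It moves straight up against a spring of 4 N, rising to 5.5 N, and springs down when let go; if it hangs on a tooth's flank, a light push down seats it.
- lot_stamp: Bystander: a hand stamp with a brown wooden handle, 64 mm tall, standing on the bench.
- ink_pad: Bystander: a flat blue ink pad, 58 x 88 x 11 mm.
- plug_gauge: Bystander: a steel plug gauge, 97 mm long and 22 mm thick, lying on the bench.
- tape_roll: Bystander: a small black roll of tape, 62 mm across, 19 mm high, lying flat.
Mind the look-alikes: they are no part of the job. What is shaped like the tube but green is not meant.

How it is judged:
On the way, in this order (a step that is already met when the one before it is completed fails the run):
1. the tube lies on the two rods along the cradle and has been let go (x of tube_mid in the frame of cradle between -0.003 and 0.003 m and z of tube_mid in the frame of cradle between 0.0455 and 0.0495 m and angle between the y axis of tube and the y axis of cradle, either way round below 0.06 rad and contact force between the fingers and tube below 0.1 N), for 0.2 s.
2. with the release bar held up the tailstock presses the tube home (value of joint release_bar above 0.0062 m and contact force between tailstock and tube above 3.3 N), for 0.1 s.
At the end, for the whole second after the job is handed in: The tube lies on the rods (within 3 mm of the centre line, 2 mm in height, 0.06 rad), pressed between pad and anvil with 3.2 to 10.6 N; the release bar is down to within 2 mm, its blade in a notch; tailstock and tube are at rest (value of joint release_bar below 0.002 m and contact force between tailstock and tube between 3.2 and 10.6 N and x of tube_mid in the frame of cradle between -0.003 and 0.003 m and z of tube_mid in the frame of cradle between 0.0455 and 0.0495 m and angle between the y axis of tube and the y axis of cradle, either way round below 0.06 rad and linear speed of each of tailstock, tube below 0.003 m/s); the robot touches nothing.
It fails at once if the tube is squeezed with more than 15 N (contact force between tailstock and tube above 15 N).
It fails at once if the lot stamp is moved by more than 15 mm (distance of lot_stamp from where it was at the start of the episode above 0.015 m).
It fails at once if the ink pad is moved by more than 15 mm (distance of ink_pad from where it was at the start of the episode above 0.015 m).
It fails at once if the plug gauge is moved by more than 15 mm (distance of plug_gauge from where it was at the start of the episode above 0.015 m).
It fails at once if the tape roll is moved by more than 15 mm (distance of tape_roll from where it was at the start of the episode above 0.015 m).
It also fails if it takes over 61 s, if anything falls off the work surface, if the arm or the gripper's body presses on something with over 40 N, if the wrist force passes 120 N, or if a joint passes its speed limit or range.

### The arm

A 7-joint arm with a two-finger parallel gripper is mounted at the origin on a cart in front of the work surface, level with it; the furniture and walls round the work are solid. World frame = base frame: x ahead of the robot, y to its left, z up, the work surface at z = 0. Lengths are in m, angles in rad, forces in N, time in s.
With the tool pointing down it reaches from about 0.4 to 0.925 m from the base axis. Payload 5.6 kg.
Tool frame: the origin (TCP) lies midway between the tips of the shut fingers; the grasp point (between the pads) lies 19 mm behind it (r.grasp_offset is the x of the grasp point in the tool frame, in m); x points along the fingers, y is the direction in which the jaws open and shut, and the axes are right-handed (so a half turn about x gives the same grasp; the last joint's range is limited). The gripper opens to 85 mm and grips with 20 to 120 N. Pads are 22 mm wide; open, the fingers measure 114 mm over their backs; the gripper's body (76 mm by 85 mm) begins 54 mm behind the grasp point. The pads swing forward as they close: fully open they stand 13 mm farther back than shut.
Start: joints at [-1.255, 0.468, -0.012, 1.603, 0.006, 1.071, -0.056], TCP at [0.228, 0.609, 0.198] pointing down, gripper open.
Joint ranges: [-2.53, 2.53], [-0.31, 2.02], [-1.57, 1.55], [0.28, 2.44], [-1.29, 4.43], [0.15, 1.84], [-2.92, 2.92]. Speed limits (rad/s): [2.57, 2.57, 3.14, 3.14, 3.14, 3.14, 3.14].

### API

Orientations are given as a rotation vector (axis times angle).
In Python, from station import r, viewer gives the robot as it stands.
- The arm moves only by the tool move_arm, never from a script. Its argument "deltas" is a list of rows, each a list of 3 entries, a list of its own where there are three numbers: the turn, a rotation vector about the tool's x, y, z in rad, then the shift along the tool's x, y, z in mm, then the finger opening in mm, from 0 to 85.4. In form: [[[rx, ry, rz], [x, y, z], grip], ...]. A call has 1 to 12 rows; each row is the pose to reach, as a shift and turn from the pose measured when the call began, along the tool's axes at that moment; what a row does not reach only later rows make up. A row lasts 1/10 s, in which the tool goes at most 50 mm and 8.59 degrees, less where a joint would pass 70% of its speed; a pose out of reach is approached as far as the arm can. A call with a gripper value outside its range is refused whole. The fingers move at their own pace and stop on an object; the grip force is fixed at half the most. Time passes only in rows, so rows that repeat a pose let the fingers close. It gives the time, the measured TCP pose, the force and the opening at its end, in the units of the state.
- r.get_obs(): the state, without advancing time (a new reading comes with each control period).
- viewer.read_camera(name): name is "scene" or "top" or "wrist"; returns a dict with "frame" (420x560x3 uint8, blue, green, red), "K" (3x3 intrinsics, pixels), "xyz" and "orientation" of the camera in the world. Camera axes: x right, y down, z forward; pixel columns grow to the right and rows downward; lengths in m; the calibration is good to about 2 mm. The wrist camera is an equidistant fisheye: a pixel r from the principal point sees the ray r / f radians off the axis. A picture is of the moment at which its call begins. There is no depth.
- r.finish_job(): hands the job in, once; it reports no verdict.
The state is a dict: "clock": time; "qpos": joint angles; "dq": joint speeds; "joint_torque": joint torques, N m; "tcp_pos": TCP position; "tcp_rot": TCP orientation; "force": force on the tool from outside, world axes, zero at the start; "torque": the same for the moment, N m; "finger_gap": opening from 0.0 (shut) to 1.0 (fully open).
Only numpy, scipy, OpenCV 4.12 (cv2) and the standard library are available. Lean on these libraries where they do the work, as an engineer would, in place of code of your own. Each camera call takes 0.05 s, during which the arm holds its last target.

## Working session

There is one attempt and no reset: what is moved stays moved. The work goes in short steps, Python scripts to look and compute and a tool call to move; the robot and the scene stay as the last step left them, time stands still between calls to the robot, and variables do not carry over. Pictures are saved under pics/ and viewed, and the job is handed in when it is done.

Besides the shell and the picture viewer there is one more tool, called after "Request:" as name([rows], argument=value, ...), one row to a line, values as JSON. move_arm: Moves the arm, as the interface text tells. Its arguments: {"type":"object","properties":{"deltas":{"type":"array","items":{"type":"array"}}},"required":["deltas"]}

```bash
ls; mkdir -p pics
python3 - <<'E'
from station import r, viewer
import cv2
o=r.get_obs();print(o)
for n in ["scene","top","wrist"]:
    c=viewer.read_camera(n);cv2.imwrite(f"pics/{n}0.png",c["frame"]);print(n,c["K"],c["xyz"],c["orientation"])
print(r.grasp_offset)
E
```

```text
pics
{'clock': 0.0, 'qpos': array([-1.25497266,  0.46839266, -0.01159821,  1.60366974,  0.00601196,
        1.07138618, -0.05625959]), 'dq': array([ 0.000508  , -0.00105955, -0.00101459,  0.00198291,  0.00070853,
       -0.00098413,  0.0003023 ]), 'joint_torque': array([-2.37591485e-04, -5.32366598e+01,  2.14975944e-02, -2.51311058e+01,
        1.15017095e-02,  7.47279322e-03,  1.39521777e-05]), 'tcp_pos': array([0.22811342, 0.60797584, 0.19750925]), 'tcp_rot': array([ 0.28014063,  1.55258322, -0.28299954]), 'force': array([-0.90421496, -0.01988073, -0.85915326]), 'torque': array([-0.03752728,  0.00209814, -0.01178276]), 'finger_gap': 0.99951209823759}
scene [[488.75618303   0.         276.78315243]
 [  0.         488.75618303 202.62574915]
 [  0.           0.           1.        ]] [ 0.03375529 -0.74494901  0.53605594] [-1.95954451  0.53267804 -0.35010685]
top [[423.87590728   0.         286.73135345]
 [  0.         423.87590728 207.93478336]
 [  0.           0.           1.        ]] [0.446606   0.02346932 1.18437923] [-2.20511252  2.17168831 -0.06536439]
wrist [[325.1922621    0.         276.06770241]
 [  0.         325.1922621  210.17108126]
 [  0.           0.           1.        ]] [0.15376419 0.6359891  0.3734251 ] [2.35973499 1.63535803 0.25786239]
-0.0187
```

View pics/scene0.png

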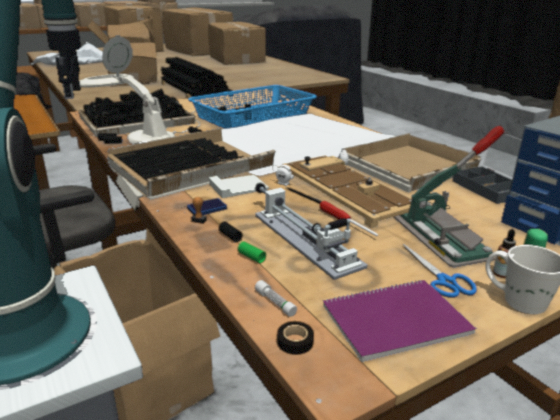

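View pics/top0.png

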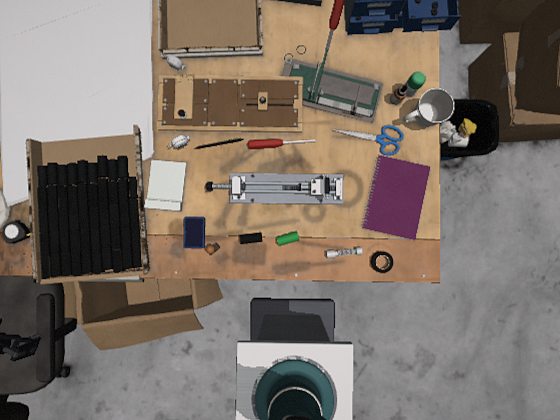

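View pics/wrist0.png

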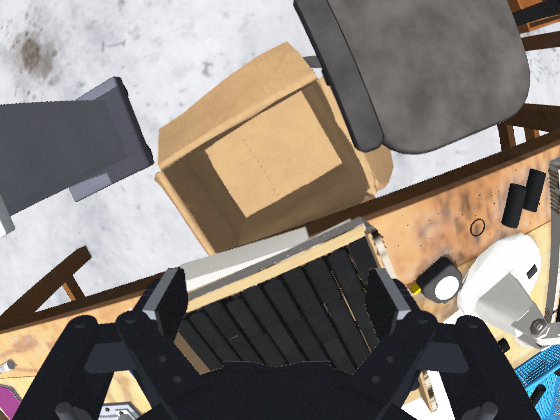

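The top view shows the black tube at about (250,238), with the green look-alike beside it at (287,238). The cradle spans (230..345,188): headstock at the left, which is world +y, and tailstock at the right.

```bash
cat > h.py <<'E'
import numpy as np, cv2
from scipy.spatial.transform import Rotation as R
def ray(c,u,v,fish=False):
    K=c["K"];x=(u-K[0,2])/K[0,0];y=(v-K[1,2])/K[1,1]
    if fish:
        t=np.hypot(x,y); d=np.array([x/t*np.sin(t),y/t*np.sin(t),np.cos(t)]) if t>0 else np.array([0,0,1.])
    else: d=np.array([x,y,1.])
    return R.from_rotvec(c["orientation"]).apply(d)
def onz(c,u,v,z,fish=False):
    d=ray(c,u,v,fish);p=np.array(c["xyz"]);return p+d*(z-p[2])/d[2]
def proj(c,P,fish=False):
    q=R.from_rotvec(c["orientation"]).inv().apply(np.array(P)-c["xyz"]);K=c["K"]
    if fish:
        t=np.arctan2(np.hypot(q[0],q[1]),q[2]);s=t/max(np.hypot(q[0],q[1]),1e-9);return K[0,0]*q[0]*s+K[0,2],K[1,1]*q[1]*s+K[1,2]
    return K[0,0]*q[0]/q[2]+K[0,2],K[1,1]*q[1]/q[2]+K[1,2]
def tri(c1,p1,f1,c2,p2,f2):
    d1=ray(c1,*p1,f1);d2=ray(c2,*p2,f2);d1/=np.linalg.norm(d1);d2/=np.linalg.norm(d2)
    a=np.stack([d1,-d2],1);b=np.array(c2["xyz"])-c1["xyz"];s=np.linalg.lstsq(a,b,rcond=None)[0]
    A=c1["xyz"]+d1*s[0];B=c2["xyz"]+d2*s[1];return (A+B)/2,np.linalg.norm(A-B)
def todelta(o,P):
    return R.from_rotvec(o["tcp_rot"]).inv().apply(np.array(P)-o["tcp_pos"])*1000
E
python3 - <<'E'
from station import r, viewer
from h import *
c=viewer.read_camera("top");s=viewer.read_camera("scene")
f=c["frame"]
cv2.imwrite("pics/topz.png",cv2.resize(f[155:275,180:400],None,fx=3.6,fy=3.6,interpolation=cv2.INTER_CUBIC))
g=s["frame"];cv2.imwrite("pics/scz.png",cv2.resize(g[170:290,180:380],None,fx=4,fy=4,interpolation=cv2.INTER_CUBIC))
m=(f.max(2)<60).astype(np.uint8);m[:225]=0;m[252:]=0;m[:,:225]=0;m[:,:]*=1
n,l,st,ce=cv2.connectedComponentsWithStats(m)
for i in range(1,n):
    if st[i,4]>30:
        rr=cv2.minAreaRect(np.argwhere(l==i)[:,::-1].astype(np.float32));print(st[i],ce[i],rr,onz(c,*ce[i],.0135))
m=((f[:,:,0]<90)&(f[:,:,2]<90)&(f[:,:,1]>120)).astype(np.uint8);
o=r.get_obs();print(R.from_rotvec(o["tcp_rot"]).as_matrix())
E
```

```text
[239 233  23  12 202] [250.4009901  238.43069307] ((250.36985778808594, 238.51368713378906), (9.159918785095215, 22.088489532470703), 83.9909896850586) [0.43396135 0.12593248 0.0135    ]
[[-1.87645387e-04  3.51209900e-01  9.36296732e-01]
 [-8.34994128e-04  9.36296367e-01 -3.51209930e-01]
 [-9.99999634e-01 -8.47705197e-04  1.17566510e-04]]
```

View pics/topz.png

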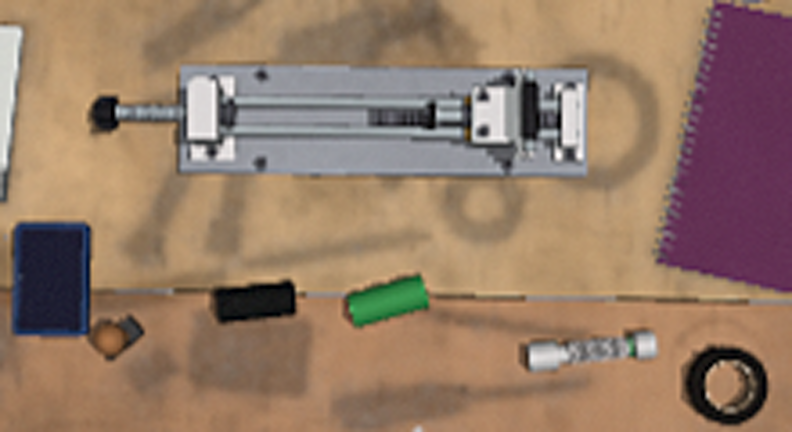

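View pics/scz.png

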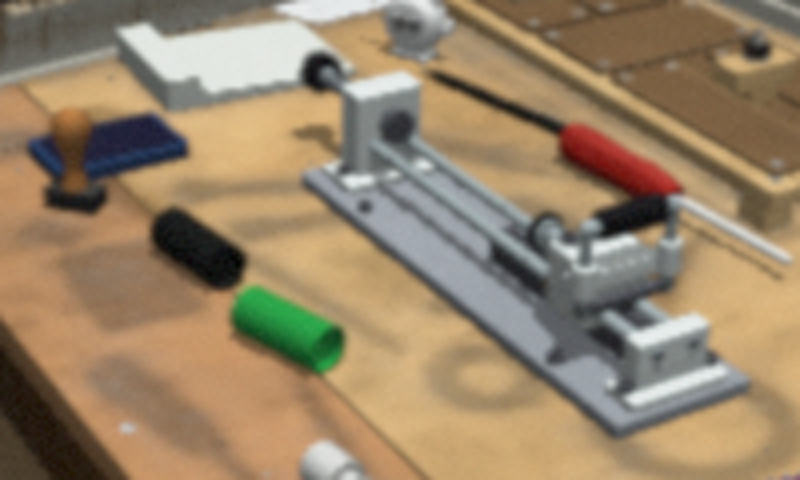

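Run:
```python
from station import r, viewer
from h import *
c=viewer.read_camera("top");f=c["frame"]
hsv=cv2.cvtColor(f,cv2.COLOR_BGR2HSV)
print(f[174+0,300],f[204-4,260],hsv[200,260])
m=((hsv[:,:,0]>95)&(hsv[:,:,0]<135)&(hsv[:,:,1]>15)&(hsv[:,:,1]<110)&(hsv[:,:,2]>90)).astype(np.uint8)
m[:165]=0;m[215:]=0;m[:,:220]=0;m[:,355:]=0
cv2.imwrite("pics/m.png",cv2.resize(m[155:275,180:400]*255,None,fx=3,fy=3))
n,l,st,ce=cv2.connectedComponentsWithStats(m)
pts=np.argwhere(m>0)[:,::-1].astype(np.float32)
rr=cv2.minAreaRect(pts);print(rr);b=cv2.boxPoints(rr)
W=np.array([onz(c,*p,.01) for p in b]);print(W,W.mean(0))
# crop-read corners
for z,q in [(0.01,(180,66)),(.01,(588,68)),(.01,(586,176)),(.01,(180,173))]:
    print(onz(c,180+q[0]/3.6,155+q[1]/3.6,z))
print('head inner', onz(c,180+218/3.6,155+105/3.6,.068),'tail front/rear',onz(c,180+471/3.6,155+116/3.6,.062),onz(c,180+517/3.6,155+116/3.6,.062),'grip',onz(c,180+528/3.6,155+110/3.6,.096))
```

```text
[140 134 131] [164 156 154] [114  16 164]
((281.0, 188.5), (29.0, 122.0), 90.0)
[[ 0.61194697  0.2147997   0.01      ]
 [ 0.61706338 -0.12555356  0.01      ]
 [ 0.53596145 -0.12613879  0.01      ]
 [ 0.53081644  0.21275837  0.01      ]] [0.57394706 0.04396643 0.01      ]
[0.6142398  0.18693025 0.01      ]
[ 0.61743133 -0.12926872  0.01      ]
[ 0.5335193  -0.12831556  0.01      ]
[0.53108365 0.18496038 0.01      ]
head inner [0.57748975 0.15020854 0.068     ] tail front/rear [ 0.57284137 -0.03631339  0.062     ] [ 0.57335464 -0.07030297  0.062     ] grip [ 0.57395665 -0.0753025   0.096     ]
```

View pics/m.png

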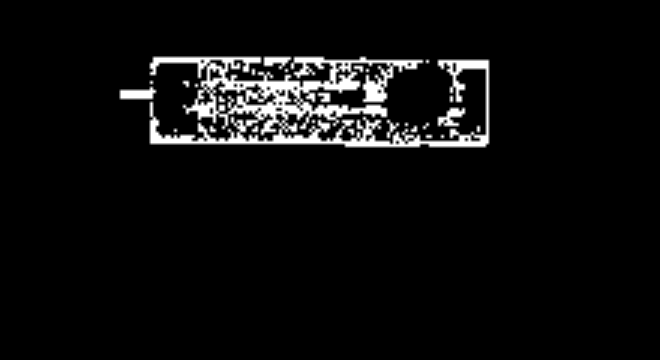

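Run:
```python
from station import r, viewer
from h import *
o=r.get_obs();print(todelta(o,[.434,.126,.17]))
```

```text
[  28.40167959 -379.39461442  362.08335637]
```

Request:
move_arm([
  [[0.1,0,0],[2,-32,30],85],
  [[0.2,0,0],[4,-64,60],85],
  [[0.32,0,0],[7,-96,90],85],
  [[0.43,0,0],[10,-128,120],85],
  [[0.54,0,0],[12,-160,152],85],
  [[0.65,0,0],[14,-192,183],85],
  [[0.76,0,0],[17,-225,214],85],
  [[0.87,0,0],[20,-258,246],85],
  [[0.98,0,0],[22,-290,278],85],
  [[1.09,0,0],[25,-322,308],85],
  [[1.2,0,0],[28,-352,336],85],
  [[1.21,0,0],[28,-379,362],85],
])

```text
clock: 1.5
tcp_pos: [0.4343, 0.1244, 0.1704]
tcp_rot: [1.21, 1.208, -1.211]
force: [0.6, 1.3, 0.3]
finger_gap: 0.996
```

Run:
```python
from station import r, viewer
from h import *
c=viewer.read_camera("wrist");cv2.imwrite("pics/w1.png",c["frame"]);o=r.get_obs();print(o["clock"],o["tcp_pos"],R.from_rotvec(o["tcp_rot"]).as_matrix(),c["xyz"],o["force"])
```

```text
1.55 [0.43677527 0.11866673 0.17084388] [[ 0.00201509  0.9999719  -0.00722029]
 [-0.00284745 -0.00721454 -0.99996992]
 [-0.99999392  0.00203559  0.00283284]] [0.43409086 0.20343783 0.34617983] [ 1.82791262 -5.06887922 -0.07470419]
```

View pics/w1.png

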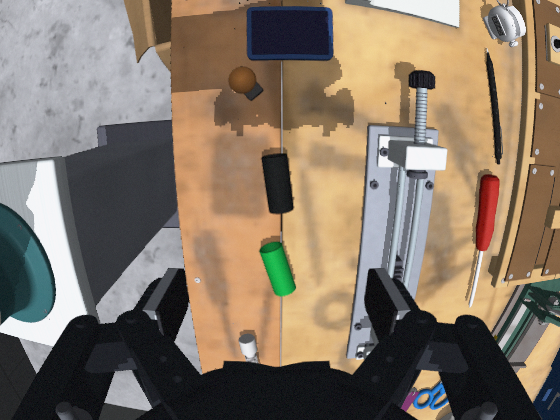

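The wrist view shows the tube at (278,183), the green decoy at (278,268), and the headstock with its anvil at about (417,165).

```bash
cat > tube.py <<'E'
from station import r, viewer
from h import *
c=viewer.read_camera("wrist");f=c["frame"];o=r.get_obs()
m=(f.max(2)<70).astype(np.uint8);m[:130]=0;m[235:]=0;m[:,:250]=0;m[:,310:]=0
m=cv2.morphologyEx(m,cv2.MORPH_OPEN,np.ones((3,3)))
n,l,st,ce=cv2.connectedComponentsWithStats(m);i=1+st[1:,4].argmax()
p=np.argwhere(l==i)[:,::-1].astype(np.float32)
cv2.imwrite("pics/mm.png",(l==i)*255)
W=np.array([onz(c,*q,.0135,True)[:2] for q in p]).astype(np.float32)*1000
rr=cv2.minAreaRect(W);b=cv2.boxPoints(rr);print(st[i],rr);print(b)
print("tcp",o["tcp_pos"],"y-axis",R.from_rotvec(o["tcp_rot"]).as_matrix()[:,1],c["xyz"])
t=viewer.read_camera("top");
E
python3 tube.py
```

```text
[ 258  148   32   60 1460] ((434.8336181640625, 124.45761108398438), (26.469097137451172, 63.79230880737305), 6.944515705108643)
[[417.83966  154.5196  ]
 [425.55267   91.19529 ]
 [451.82758   94.395615]
 [444.11456  157.71994 ]]
tcp [0.4357795  0.1216166  0.17077912] y-axis [ 0.99997771 -0.00655858  0.00125189] [0.43662554 0.19814903 0.34643986][ WARN:0@0.694] global loadsave.cpp:1063 imwrite_ Unsupported depth image for selected encoder is fallbacked to CV_8U.
```

Run:
```python
from station import r, viewer
from h import *
o=r.get_obs();print(o["tcp_pos"],todelta(o,[.4345,.125,.006]))
```

```text
[0.43486725 0.1242983  0.17064863] [164.64795236  -0.45617284  -0.80134221]
```

Request:
move_arm([
  [[-0.06,0,0],[20,-0.5,-1],85],
  [[-0.128,0,0],[50,-0.5,-1],85],
  [[-0.128,0,0],[80,-0.5,-1],85],
  [[-0.128,0,0],[110,-0.5,-1],85],
  [[-0.128,0,0],[130,-0.5,-1],85],
  [[-0.128,0,0],[145,-0.5,-1],85],
  [[-0.128,0,0],[155,-0.5,-1],85],
  [[-0.128,0,0],[160,-0.5,-1],85],
  [[-0.128,0,0],[162,-0.5,-1],85],
  [[-0.128,0,0],[164,-0.5,-1],85],
])

```text
clock: 2.65
tcp_pos: [0.4348, 0.1257, 0.007]
tcp_rot: [1.117, 1.265, -1.115]
force: [-0.1, 0.1, 0.1]
finger_gap: 0.999
```

Run:
```python
from station import r, viewer
from h import *
c=viewer.read_camera("wrist");cv2.imwrite("pics/w2.png",c["frame"]);o=r.get_obs();print(o["clock"],o["tcp_pos"],todelta(o,[.4345,.125,.006]),o["force"])
```

```text
2.7 [0.43471825 0.12553618 0.00686242] [ 0.86222593 -0.28449449  0.50449899] [-0.31372264 -0.25987865  0.7250515 ]
```

View pics/w2.png

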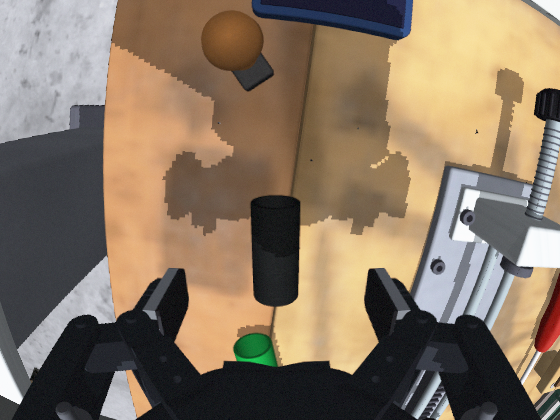

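Run:
```python
from station import r, viewer
from h import *
c=viewer.read_camera("wrist");o=r.get_obs();p=o["tcp_pos"]
print(c["xyz"],proj(c,p,True),proj(c,[p[0],p[1],.0135],True),proj(c,[p[0],p[1],.025],True))
for q in [(275,198),(275,303)]: print(onz(c,*q,.0135,True),onz(c,*q,.027,True),onz(c,*q,.0,True))
```

```text
[0.42427294 0.20392324 0.18266615] (np.float64(276.39313245036993), np.float64(245.75115277494092)) (np.float64(276.4281442066049), np.float64(250.39111961703048)) (np.float64(276.4959255782358), np.float64(259.37683062639405))
[0.43005484 0.15625068 0.0135    ] [0.42959342 0.16005511 0.027     ] [ 4.30516249e-01  1.52446259e-01 -2.77555756e-17]
[0.43839983 0.08918541 0.0135    ] [0.43727246 0.09834186 0.027     ] [0.4395272  0.08002897 0.        ]
```

Request:
move_arm([
  [[0,0,0],[0.5,0,0.4],60],
  [[0,0,0],[0.5,0,0.4],40],
  [[0,0,0],[0.5,0,0.4],20],
  [[0,0,0],[0.5,0,0.4],15],
  [[0,0,0],[0.5,0,0.4],15],
  [[0,0,0],[0.5,0,0.4],15],
  [[0,0,0],[0.5,0,0.4],15],
  [[0,0,0],[0.5,0,0.4],15],
])

```text
clock: 3.55
tcp_pos: [0.4348, 0.125, 0.0065]
tcp_rot: [1.117, 1.265, -1.116]
force: [-0.6, -0.1, 0.7]
finger_gap: 0.173
```

Run:
```python
from station import r, viewer
from h import *
c=viewer.read_camera("wrist");cv2.imwrite("pics/w3.png",c["frame"]);o=r.get_obs();print(o["clock"],o["finger_gap"],o["tcp_pos"],o["force"])
s=viewer.read_camera("scene");cv2.imwrite("pics/s3.png",cv2.resize(s["frame"][150:350,150:400],None,fx=3,fy=3))
```

```text
3.6 0.1697574338679859 [0.43477926 0.1250853  0.0064886 ] [ 0.50235736 -0.38083551  0.29327008]
```

View pics/w3.png

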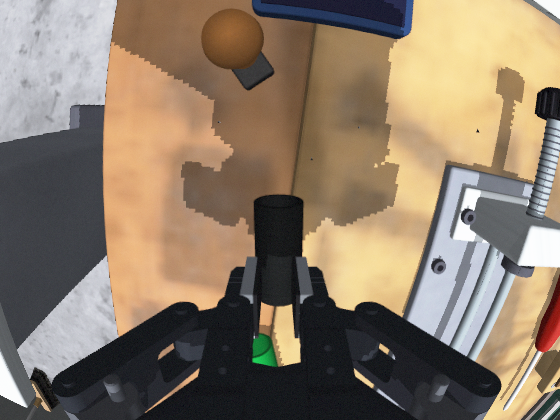

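View pics/s3.png

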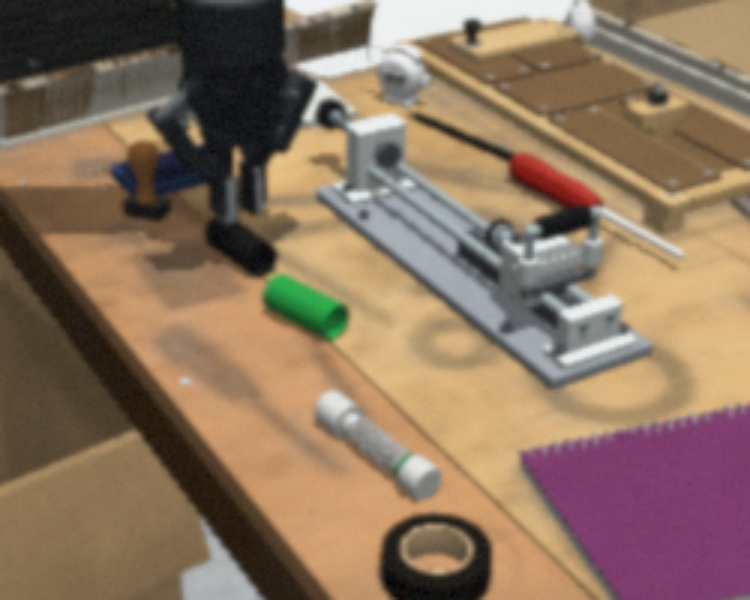

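Request:
move_arm([
  [[0,0,0],[0,0,0],8],
  [[0,0,0],[0,0,0],8],
  [[0,0,0],[0,0,0],8],
])

```text
clock: 3.95
tcp_pos: [0.4348, 0.125, 0.0065]
tcp_rot: [1.117, 1.265, -1.116]
force: [0.1, 0.5, -0.5]
finger_gap: 0.097
```

Run:
```python
from station import r, viewer
from h import *
c=viewer.read_camera("wrist");cv2.imwrite("pics/w4.png",cv2.resize(c["frame"][170:370,180:380],None,fx=3,fy=3));o=r.get_obs();print(o["clock"],o["finger_gap"],o["tcp_pos"],o["force"])
```

```text
4.0 0.09284156335513284 [0.43476718 0.12505103 0.00648385] [-0.9493908  -0.75450844 -0.15705042]
```

View pics/w4.png

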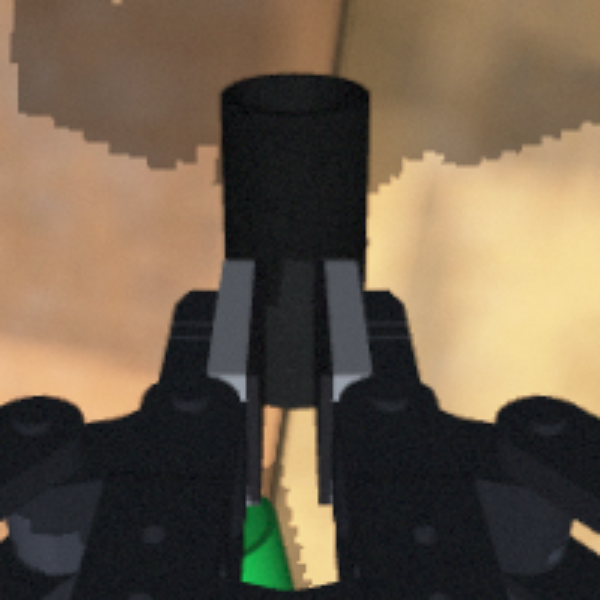

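The tip shapes in both views look higher than the TCP reading suggests: the pads pass above the tube. I'll check that against the scene camera.

Run:
```python
from station import r, viewer
from h import *
s=viewer.read_camera("scene");f=s["frame"]
cv2.imwrite("pics/s4.png",cv2.resize(f[180:260,190:290],None,fx=7,fy=7,interpolation=cv2.INTER_CUBIC))
o=r.get_obs();p=o["tcp_pos"];c=viewer.read_camera("wrist")
for z in (.0065,.027,.04,.06): print(z,proj(s,[p[0],p[1],z]),(np.array(proj(s,[p[0],p[1],z]))-[190,180])*7, proj(c,[p[0],p[1]+.011,z],True))
```

```text
0.0065 (np.float64(229.4183854664815), np.float64(234.0559533536438)) [275.92869827 378.39167348] (np.float64(278.7963771760283), np.float64(228.34344572445102))
0.027 (np.float64(229.121062720063), np.float64(225.91586405562387)) [273.84743904 321.41104839] (np.float64(279.18767258630095), np.float64(242.55982520592434))
0.04 (np.float64(228.92999686909462), np.float64(220.68487144769247)) [272.50997808 284.79410013] (np.float64(279.48226193559856), np.float64(253.33159904656412))
0.06 (np.float64(228.6321486189305), np.float64(212.53039493084225)) [270.42504033 227.71276452] (np.float64(280.0271086497651), np.float64(273.4144283181005))
```

View pics/s4.png

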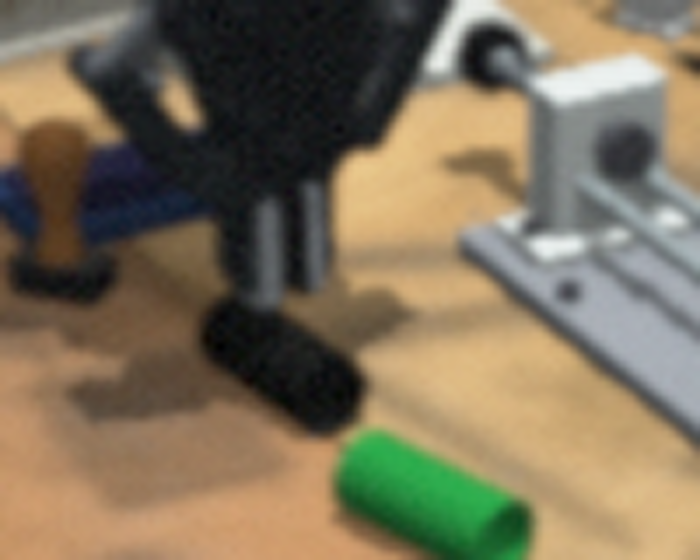

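Run:
```python
from station import r, viewer
from h import *
s=viewer.read_camera("scene");c=viewer.read_camera("wrist")
def ony(c,u,v,y,f=False):
    d=ray(c,u,v,f);p=np.array(c["xyz"]);return p+d*(y-p[1])/d[1]
for q in [(227.9,223.6),(235,221.4)]: print(ony(s,*q,.114))
for q in [(264,257.3),(288.3,257.3),(255,257.3),(301,257.3)]: print(ony(c,*q,.136,True))
# check scene camera with headstock top & tube
print(ony(s,*np.array([265,305])/7+[190,180],.114))
```

```text
[0.42695971 0.114      0.03987578]
[0.44412717 0.114      0.04081793]
[0.42742396 0.136      0.04608262]
[0.438959   0.136      0.04319936]
[0.42326678 0.136      0.04716821]
[0.44519852 0.136      0.04171563]
[0.42686057 0.114      0.03997175]
```

Request:
move_arm([
  [[0,0,0],[0,0,0],60],
  [[0,0,0],[0,0,0],60],
  [[0,0,0],[0,0,0],60],
  [[0,0,0],[0,0,0],60],
  [[0,0,0],[4,0,0],60],
  [[0,0,0],[8,0,0],60],
])

```text
clock: 4.8
tcp_pos: [0.4348, 0.1251, -0.0018]
tcp_rot: [1.117, 1.265, -1.116]
force: [0.7, 0.5, 0.6]
finger_gap: 0.703
```

```bash
cat > look.py <<'E'
import sys
from station import r, viewer
from h import *
k=sys.argv[1]
c=viewer.read_camera("wrist");cv2.imwrite(f"pics/w{k}.png",c["frame"]);o=r.get_obs();print(o["clock"],o["finger_gap"],o["tcp_pos"],o["force"],c["xyz"])
s=viewer.read_camera("scene");cv2.imwrite(f"pics/s{k}.png",cv2.resize(s["frame"][150:300,180:380],None,fx=4,fy=4,interpolation=cv2.INTER_CUBIC))
E
python3 look.py 5
```

```text
4.85 0.7034363565701635 [ 0.43431379  0.12495561 -0.00233613] [ 0.00955306 -0.41491614 -0.62290048] [0.42434143 0.20350263 0.1740468 ]
```

View pics/w5.png

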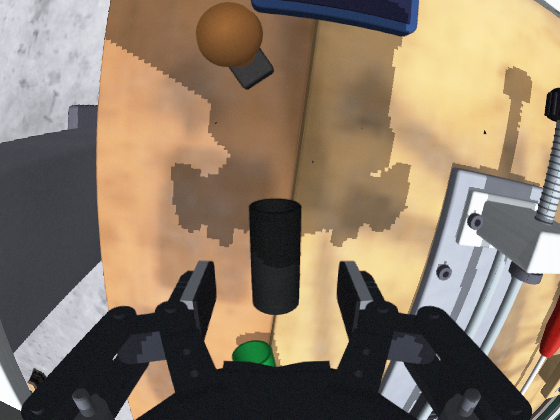

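View pics/s5.png

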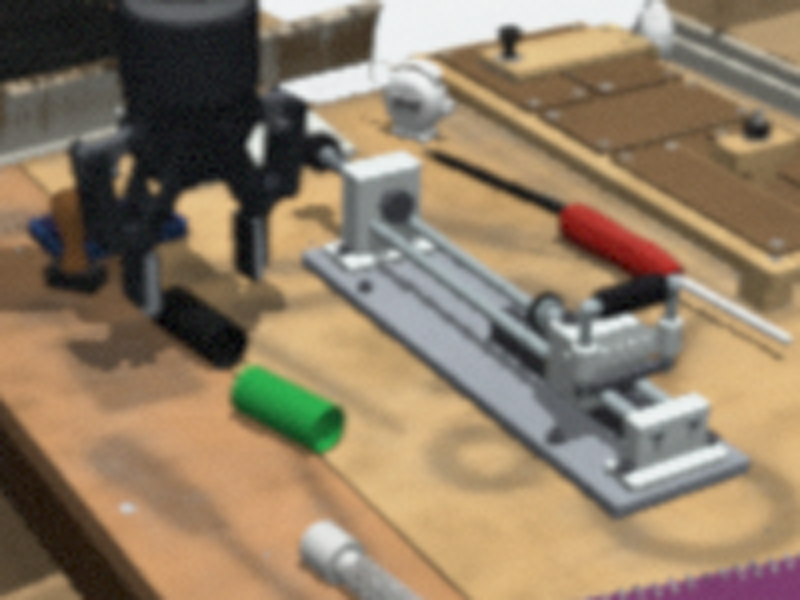

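```bash
cat >> h.py <<'E'
def ony(c,u,v,y,f=False):
    d=ray(c,u,v,f);p=np.array(c["xyz"]);return p+d*(y-p[1])/d[1]
E
python3 - <<'E'
from station import r, viewer
from h import *
s=viewer.read_camera("scene");c=viewer.read_camera("wrist")
for q in [(217,228.75),(244.5,219.5)]: print(ony(s,*q,.114),ony(s,*q,.125))
for q in [(213,262),(341,262)]: print(ony(c,*q,.136,True))
E
```

```text
[0.40087403 0.114      0.03418839] [0.40557548 0.125      0.0277613 ]
[0.46743133 0.114      0.03952261] [0.47298514 0.125      0.03316383]
[0.40501772 0.136      0.04871916]
[0.46461947 0.136      0.03442451]
```

Request:
move_arm([
  [[0,0,0],[5,0,0],60],
  [[0,0,0],[10,0,0],60],
  [[0,0,0],[14,0,0],60],
  [[0,0,0],[14,0,0],60],
])

```text
clock: 5.4
tcp_pos: [0.4341, 0.1247, -0.0165]
tcp_rot: [1.116, 1.265, -1.118]
force: [-0.3, 0.2, -0.3]
finger_gap: 0.704
```

```bash
python3 look.py 6
```

```text
5.45 0.7056265730382723 [ 0.43432038  0.1247656  -0.01615499] [-1.01810492 -0.62993222 -0.23198605] [0.4239695  0.20323247 0.15930479]
```

View pics/w6.png

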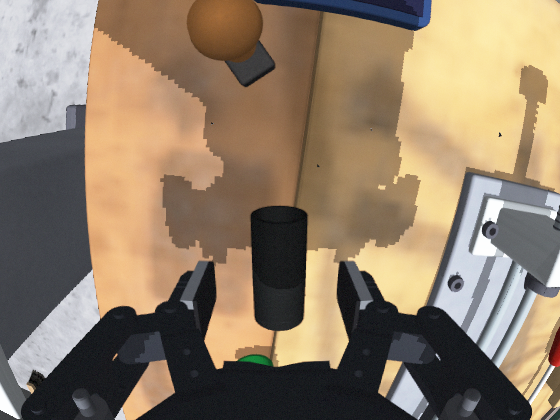

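View pics/s6.png

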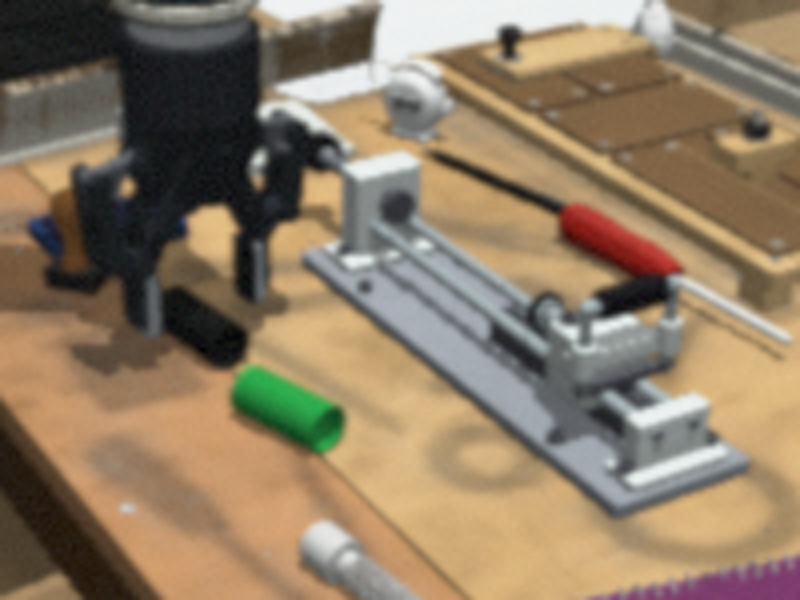

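Request:
move_arm([
  [[0,0,0],[3,0,0],60],
  [[0,0,0],[6,0,0],60],
  [[0,0,0],[8,0,0],60],
  [[0,0,0],[8,0,0],60],
])

```text
clock: 5.9
tcp_pos: [0.4343, 0.1247, -0.0243]
tcp_rot: [1.116, 1.265, -1.117]
force: [-0.1, 0.3, -0.1]
finger_gap: 0.701
```

Request:
move_arm([
  [[0,0,0],[0,0,0],40],
  [[0,0,0],[0,0,0],15],
  [[0,0,0],[0,0,0],15],
  [[0,0,0],[0,0,0],15],
  [[0,0,0],[0,0,0],15],
])

```text
clock: 6.4
tcp_pos: [0.4344, 0.1248, -0.0239]
tcp_rot: [1.116, 1.265, -1.117]
force: [-0.7, -0.3, 6.2]
finger_gap: 0.292
```

```bash
python3 look.py 7
```

```text
6.45 0.291302892997754 [ 0.43441954  0.12475204 -0.02394158] [-1.0712725  -0.8815701   5.51494492] [0.42419717 0.20322006 0.15182801]
```

View pics/w7.png

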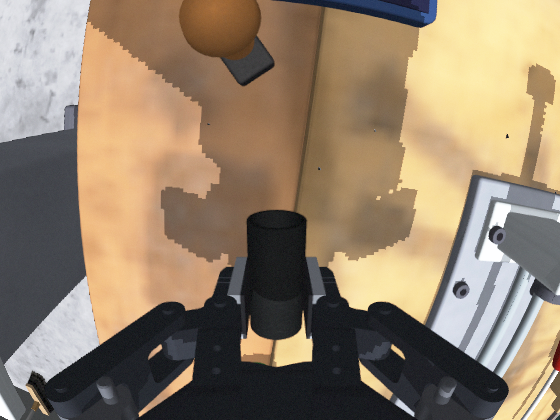

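View pics/s7.png

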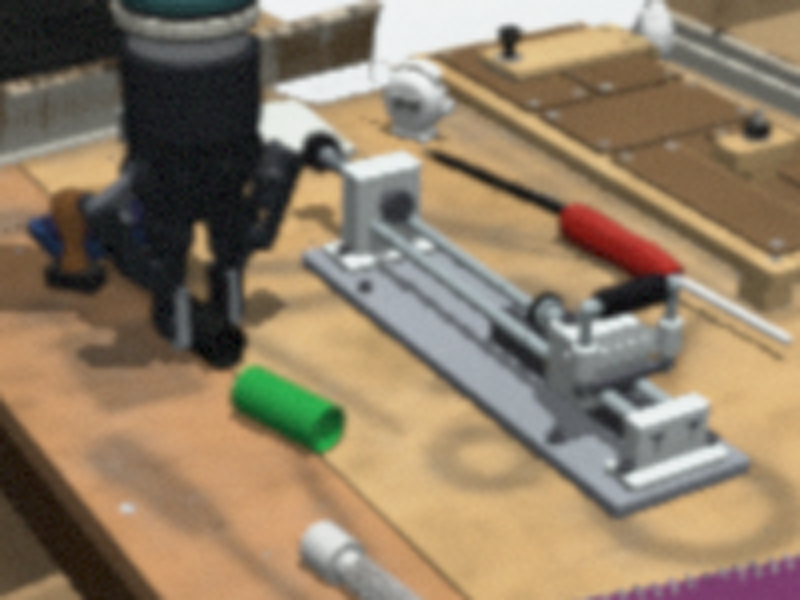

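Run:
```python
from station import r, viewer
from h import *
s=viewer.read_camera("scene");c=viewer.read_camera("wrist")
for q in [(225,236.3),(239,230)]: print(ony(s,*q,.114))
for q in [(246,257),(308,257)]: print(ony(c,*q,.136,True))
cv2.imwrite("pics/s8.png",cv2.resize(s["frame"][200:260,200:280],None,fx=9,fy=9,interpolation=cv2.INTER_CUBIC))
cv2.imwrite("pics/w8.png",cv2.resize(c["frame"][200:350,210:340],None,fx=4,fy=4,interpolation=cv2.INTER_CUBIC))
```

```text
[0.41887682 0.114      0.01059914]
[0.45326478 0.114      0.01698128]
[0.41885407 0.136      0.0181122 ]
[0.44831793 0.136      0.01073948]
```

View pics/s8.png

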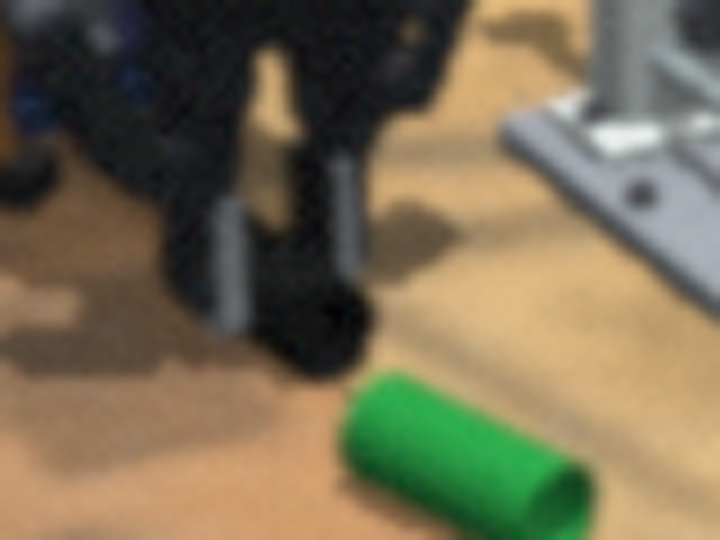

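View pics/w8.png

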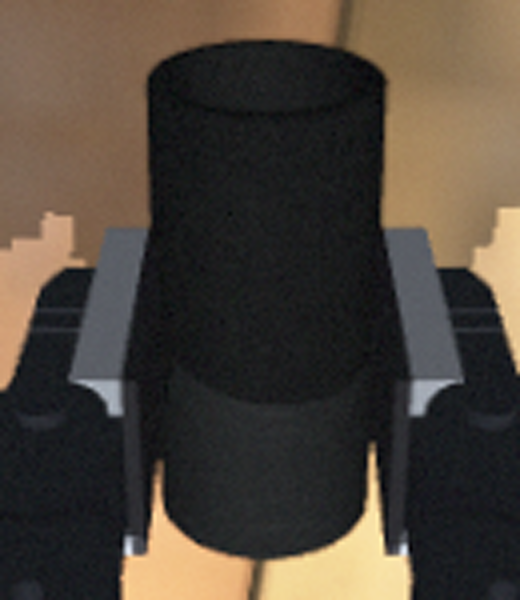

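Request:
move_arm([
  [[0,0,0],[0,0,0],45],
  [[0,0,0],[0,0,0],45],
  [[0,0,0],[0,0,0],45],
  [[0,0,0],[3,0,0],45],
  [[0,0,0],[6,0,0],45],
  [[0,0,0],[6,0,0],45],
])

```text
clock: 7.2
tcp_pos: [0.434, 0.1246, -0.0305]
tcp_rot: [1.116, 1.266, -1.118]
force: [-0.6, 0.2, -0.7]
finger_gap: 0.524
```

Request:
move_arm([
  [[0,0,0],[0,0,0],30],
  [[0,0,0],[0,0,0],15],
  [[0,0,0],[0,0,0],15],
  [[0,0,0],[0,0,0],15],
  [[0,0,0],[0,0,0],15],
])

```text
clock: 7.7
tcp_pos: [0.434, 0.1246, -0.0304]
tcp_rot: [1.116, 1.266, -1.118]
force: [-0.0, -0.5, 1.6]
finger_gap: 0.295
```

```bash
python3 look.py 9
python3 - <<'E'
import cv2
f=cv2.imread('pics/w9.png');cv2.imwrite("pics/w9z.png",cv2.resize(f[200:350,210:340],None,fx=4,fy=4,interpolation=cv2.INTER_CUBIC))
E
```

```text
7.75 0.2932127997046605 [ 0.4340535   0.1245587  -0.03039205] [ 1.13614782 -0.36117939  1.55667579] [0.42398446 0.20310098 0.14535662]
```

View pics/w9z.png

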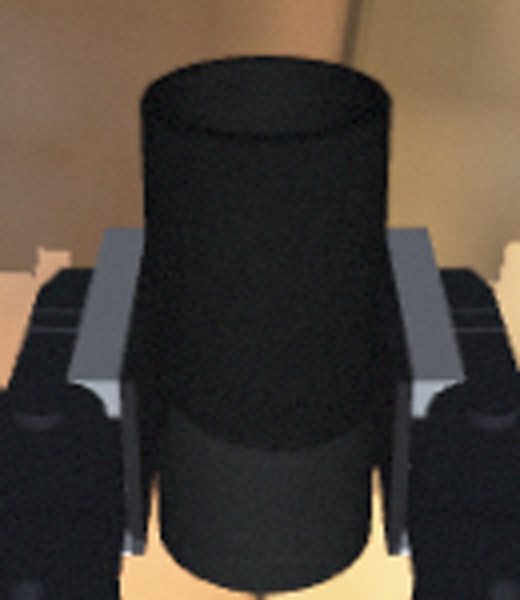

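Run:
```python
from station import r, viewer
from h import *
o=r.get_obs();print(todelta(o,[.434,.1246,.1]),todelta(o,[.574,.05,.1]),R.from_rotvec(o["tcp_rot"]).as_matrix()[:,1])
```

```text
[-1.30391846e+02 -1.81841596e-01  6.46148403e-02] [-130.43359303  129.4534613    91.49681103] [ 9.92235944e-01  1.24366344e-01 -9.18409145e-04]
```

Request:
move_arm([
  [[0,0,0],[-10,0,0],15],
  [[0,0,0],[-30,0,0],15],
  [[0,0,0],[-60,0,0],15],
  [[0,0,0],[-90,0,0],15],
  [[0,0,0],[-120,0,0],15],
  [[0.03,0,0],[-130,25,18],15],
  [[0.06,0,0],[-130,55,39],15],
  [[0.09,0,0],[-130,85,60],15],
  [[0.116,0,0],[-130,110,78],15],
  [[0.116,0,0],[-130,129,91],15],
  [[0.116,0,0],[-130,129,91],15],
  [[0.116,0,0],[-130,129,91],15],
])

```text
clock: 9.0
tcp_pos: [0.573, 0.0503, 0.0997]
tcp_rot: [1.202, 1.213, -1.205]
force: [-0.3, 0.1, -0.1]
finger_gap: 0.293
```

```bash
python3 look.py 10
```

```text
9.05 0.2944258505683167 [0.57251524 0.05088932 0.0995588 ] [-0.92203474  0.46954893 -0.38561195] [0.57227852 0.12941728 0.27537369]
```

View pics/w10.png

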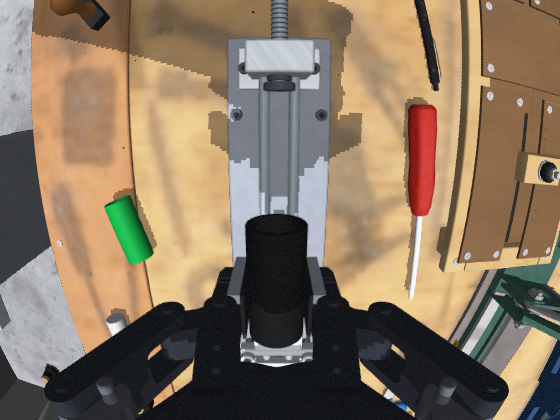

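View pics/s10.png

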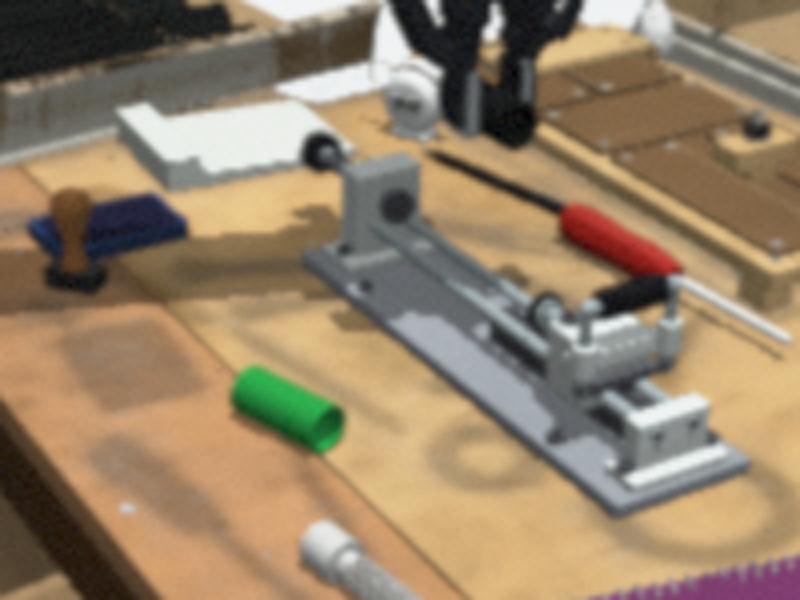

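```bash
cat > rods.py <<'E'
from station import r, viewer
from h import *
c=viewer.read_camera("wrist");f=c["frame"];o=r.get_obs()
cv2.imwrite("pics/wz.png",cv2.resize(f[20:240,210:350],None,fx=4,fy=2.7,interpolation=cv2.INTER_CUBIC))
for v in (110,150,190):
    print(v,''.join('%d '%x for x in f[v,250:310].mean(1)))
for q in [(231,110),(327,110),(231,200),(327,200)]: print('plate',onz(c,*q,.01,True))
print(o["tcp_pos"],c["xyz"])
E
python3 rods.py
```

```text
110 127 128 127 131 127 129 128 126 126 100 95 112 126 135 145 143 136 128 117 109 107 127 127 125 128 127 127 125 128 128 125 126 125 127 127 127 128 126 126 113 93 105 118 128 140 151 142 132 125 112 110 126 128 126 127 127 128 124 123 125 
150 130 127 127 128 126 127 126 126 126 121 95 109 122 133 143 140 131 128 116 105 104 126 124 125 125 125 126 126 129 126 127 127 129 125 126 125 124 124 126 103 97 112 125 134 146 143 133 129 117 105 120 125 124 123 124 126 126 125 125 125 
190 201 204 204 204 204 202 203 203 201 179 126 126 136 133 140 139 131 125 116 105 105 125 124 125 122 125 123 124 125 125 125 124 125 123 124 124 123 125 108 90 109 120 130 140 142 136 128 119 124 168 197 198 198 198 199 200 199 198 200 199 
plate [0.53492896 0.12882819 0.01      ]
plate [0.61257162 0.12970765 0.01      ]
plate [0.53353104 0.05283333 0.01      ]
plate [0.61568931 0.05364911 0.01      ]
[0.57246212 0.05132714 0.09964076] [0.57159076 0.13025095 0.27536653]
```

View pics/wz.png

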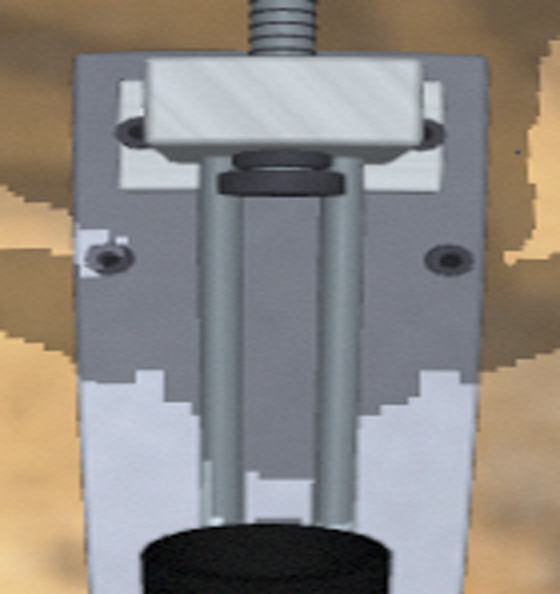

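Run:
```python
from station import r, viewer
from h import *
c=viewer.read_camera("wrist");o=r.get_obs()
for q in [(279.7,110),(279.4,150),(279.2,190)]: print('mid',onz(c,*q,.034,True))
print('span',onz(c,300.5,110,.034,True)-onz(c,259,110,.034,True))
print('headstock top inner edge',onz(c,280,20+143/2.7,.068,True)); print('anvil face top',onz(c,280,20+172/2.7,.0587,True),'bottom',onz(c,280,20+196/2.7,.0367,True))
p=o["tcp_pos"];M=R.from_rotvec(o["tcp_rot"]).as_matrix();print(M)
# tube in hand: axis 44mm up the tool from TCP
ax=p-M[:,0]*.0439;print('tube axis',ax)
for s in (-.029,.029): print(proj(c,ax+np.array([0,s,0]),True), [proj(c,ax+np.array([e,s,0]),True)[0] for e in(-.0135,.0135)])
f=c["frame"];m=(f.max(2)<45)
for v in (225,240,250): 
    row=np.where(m[v,200:350])[0]+200; print(v,row.min(),row.max())
print(o["clock"],p)
```

```text
mid [0.57409161 0.12896539 0.034     ]
mid [0.57420866 0.09909383 0.034     ]
mid [0.57442831 0.06825033 0.034     ]
span [0.03036578 0.00036637 0.        ]
headstock top inner edge [0.57367727 0.1528771  0.068     ]
anvil face top [0.57384477 0.14666713 0.0587    ] bottom [0.57414203 0.14177099 0.0367    ]
[[-1.37909310e-03  9.99949819e-01  9.92262019e-03]
 [-3.55095454e-04  9.92213932e-03 -9.99950711e-01]
 [-9.99998986e-01 -1.38254861e-03  3.41394081e-04]]
tube axis [0.57267041 0.05136928 0.14359306]
(np.float64(276.2974370578514), np.float64(331.27671629216223)) [np.float64(249.9792325343459), np.float64(302.5935422953458)]
(np.float64(277.64226303986794), np.float64(225.97716538488802)) [np.float64(246.56961384097244), np.float64(308.67069604477126)]
225 246 306
240 246 306
250 246 305
9.2 [0.57260987 0.05135369 0.0996931 ]
```

Request:
move_arm([
  [[0,0,0],[10,2.2,0],15],
  [[0,0,0],[30,2.2,0],15],
  [[0,0,0],[50,2.2,0],15],
  [[0,0,0],[65,2.2,0],15],
  [[0,0,0],[75,2.2,0],15],
  [[0,0,0],[80,2.2,0],15],
  [[0,0,0],[80,2.2,0],15],
  [[0,0,0],[80,2.2,0],15],
])

```text
clock: 10.0
tcp_pos: [0.5752, 0.0513, 0.0202]
tcp_rot: [1.202, 1.214, -1.202]
force: [0.2, -0.2, 0.0]
finger_gap: 0.292
```

```bash
python3 look.py 11;python3 - <<'E'
import cv2
f=cv2.imread('pics/w11.png');cv2.imwrite("pics/w11z.png",cv2.resize(f[150:350,200:360],None,fx=4,fy=3,interpolation=cv2.INTER_CUBIC))
E
```

```text
10.05 0.2950055766376249 [0.57530484 0.05135074 0.02035587] [0.09608299 0.38617249 1.03105582] [0.57413996 0.13031839 0.19596097]
```

View pics/w11z.png

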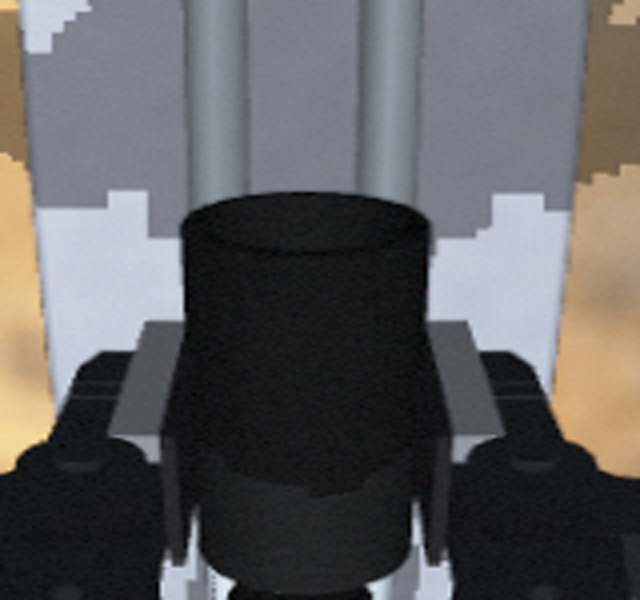

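View pics/s11.png

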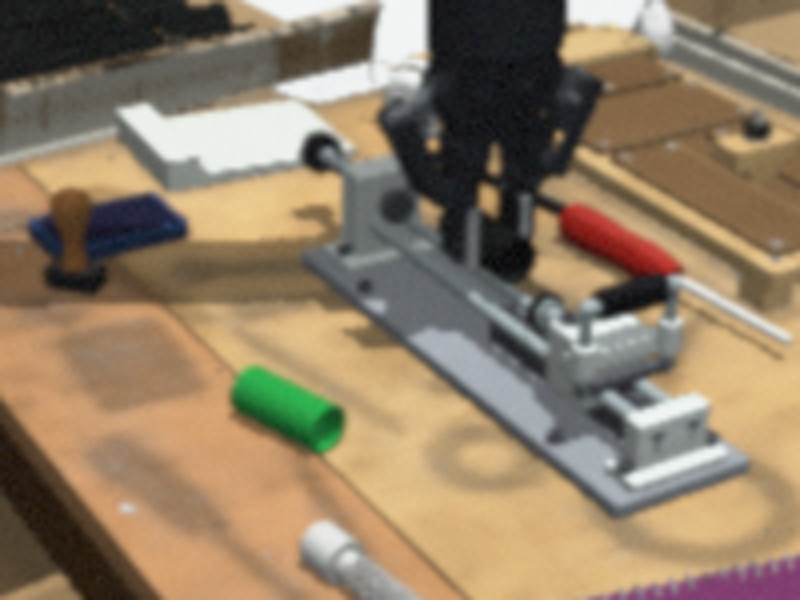

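Request:
move_arm([
  [[0,0,0],[4,-0.6,0],15],
  [[0,0,0],[8,-0.6,0],15],
  [[0,0,0],[12,-0.6,0],15],
  [[0,0,0],[14,-0.6,0],15],
  [[0,0,0],[14,-0.6,0],15],
])

```text
clock: 10.6
tcp_pos: [0.5744, 0.0513, 0.0059]
tcp_rot: [1.201, 1.214, -1.203]
force: [-1.3, 0.2, -0.3]
finger_gap: 0.296
```

Request:
move_arm([
  [[0,0,0],[1,0,0],15],
  [[0,0,0],[2,0,0],15],
  [[0,0,0],[2,0,0],15],
])

```text
clock: 10.9
tcp_pos: [0.5747, 0.0513, 0.0044]
tcp_rot: [1.202, 1.214, -1.202]
force: [-1.3, -1.0, 2.7]
finger_gap: 0.291
```

```bash
python3 look.py 12;python3 - <<'E'
import cv2
f=cv2.imread('pics/w12.png');cv2.imwrite("pics/w12z.png",cv2.resize(f[150:350,200:360],None,fx=4,fy=3,interpolation=cv2.INTER_CUBIC))
E
```

```text
10.95 0.2902983137694927 [0.57466901 0.05127991 0.00436164] [-0.72663057 -0.31584283  3.79324747] [0.57361731 0.13026242 0.18019444]
```

View pics/w12z.png

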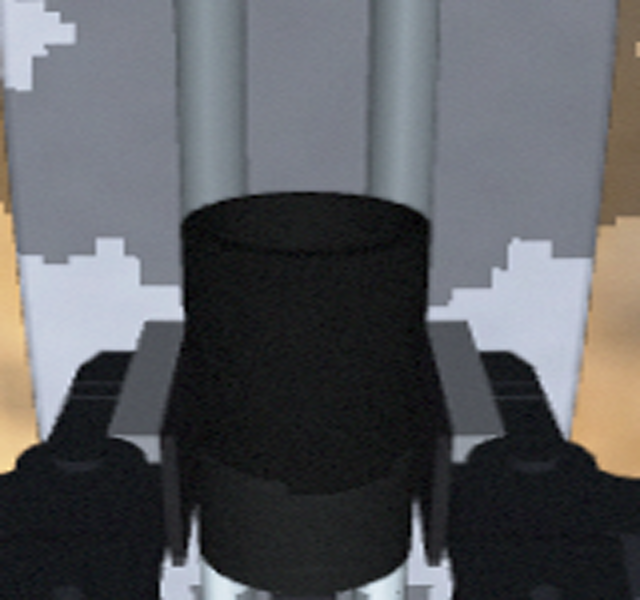

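View pics/s12.png

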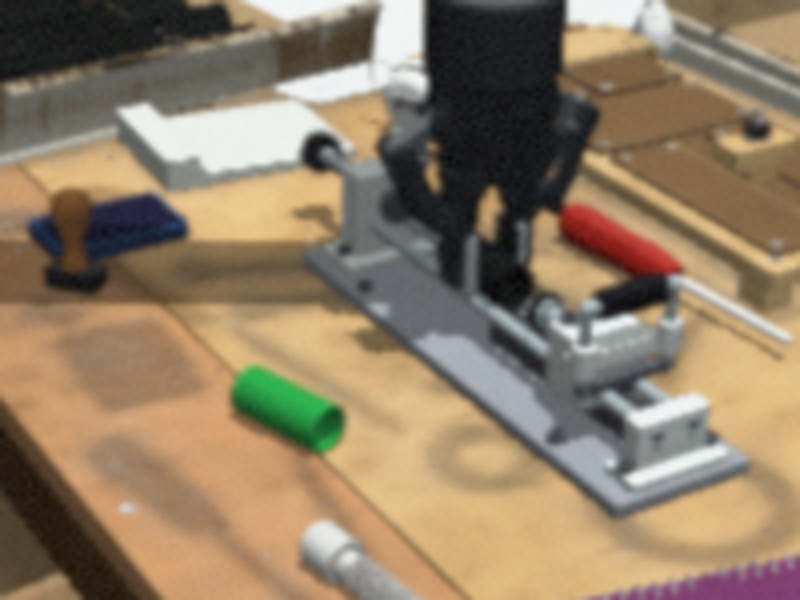

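Contact comes at the predicted height (TCP z about 4 mm, 3 N), and the tube sits centred on the rods at crop columns 182–430, against rods at 178–437. Releasing it now.

Request:
move_arm([
  [[0,0,0],[-0.5,0,0],22],
  [[0,0,0],[-0.5,0,0],28],
  [[0,0,0],[-0.5,0,0],34],
  [[0,0,0],[-0.5,0,0],40],
  [[0,0,0],[-0.5,0,0],50],
  [[0,0,0],[-0.5,0,0],50],
  [[0,0,0],[-10,0,0],50],
  [[0,0,0],[-30,0,0],50],
  [[0,0,0],[-60,0,0],50],
  [[0,0,0],[-90,0,0],50],
  [[0,0,0],[-110,0,0],50],
  [[0,0,0],[-110,0,0],50],
])

```text
clock: 12.2
tcp_pos: [0.5771, 0.0515, 0.1181]
tcp_rot: [1.206, 1.21, -1.197]
force: [0.0, -0.1, -0.6]
finger_gap: 0.586
```

```bash
python3 look.py 13
```

```text
12.25 0.5870682806810933 [0.57580909 0.0515078  0.11624023] [-0.13830343  0.01519851 -0.19218798] [0.57490667 0.13016338 0.29401011]
```

View pics/w13.png

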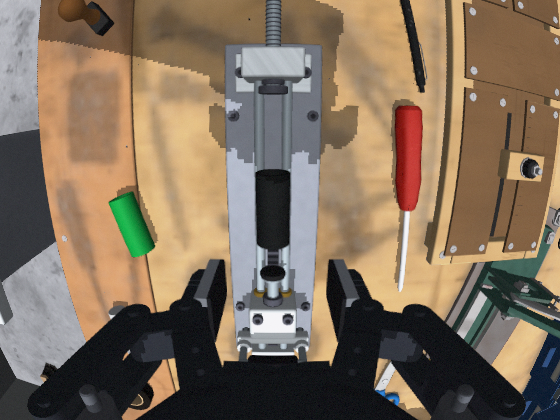

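View pics/s13.png

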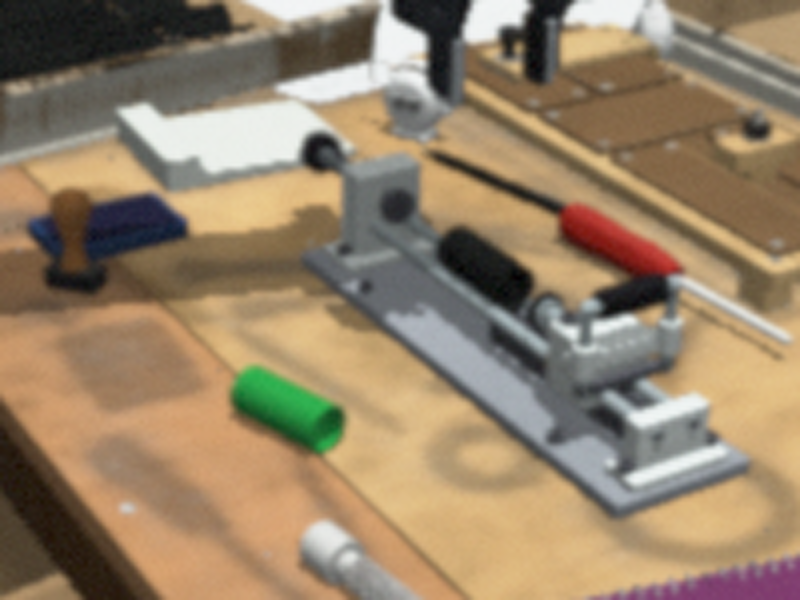

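Run:
```python
from station import r, viewer
from h import *
o=r.get_obs();print(o["qpos"],todelta(o,[.574,-.074,.13]),R.from_rotvec(o["tcp_rot"]).as_matrix()[:,1])
```

```text
[-0.49705538  0.46682289  0.45035551  1.88034762 -0.26384765  0.85207478
  0.09628148] [-15.17429486  -1.99977823 125.45872666] [9.99951129e-01 9.86389546e-03 6.65887345e-04]
```

Request:
move_arm([
  [[-0.14,0,0],[-15,0,10],50],
  [[-0.28,0,0],[-15,0,22],50],
  [[-0.42,0,0],[-15,-1,34],50],
  [[-0.56,0,0],[-15,-1,46],50],
  [[-0.7,0,0],[-15,-1,58],50],
  [[-0.84,0,0],[-15,-1,70],50],
  [[-0.98,0,0],[-15,-2,82],50],
  [[-1.12,0,0],[-15,-2,94],50],
  [[-1.26,0,0],[-15,-2,106],50],
  [[-1.4,0,0],[-15,-2,117],50],
  [[-1.54,0,0],[-15,-2,125],50],
  [[-1.572,0,0],[-15,-2,125],50],
])

```text
clock: 13.5
tcp_pos: [0.5729, -0.075, 0.1285]
tcp_rot: [-0.008, 1.573, 0.009]
force: [-0.6, -0.2, 0.2]
finger_gap: 0.582
```

Request:
move_arm([
  [[0,0,0],[0,0,0],50],
  [[0,0,0],[0,0,0],50],
])

```text
clock: 13.7
tcp_pos: [0.5723, -0.0746, 0.1276]
tcp_rot: [-0.006, 1.574, 0.007]
force: [0.1, -0.1, -0.7]
finger_gap: 0.585
```

```bash
python3 look.py 14;python3 - <<'E'
from station import r, viewer
from h import *
o=r.get_obs();print(R.from_rotvec(o["tcp_rot"]).as_matrix())
E
```

```text
13.75 0.5851508979611887 [ 0.57251834 -0.07441169  0.12790512] [-0.39779014 -0.26760052 -0.4372814 ] [ 0.49342617 -0.07548945  0.30375693]
[[-2.55108263e-03 -1.01064199e-02  9.99945675e-01]
 [ 4.70499412e-04  9.99948806e-01  1.01076519e-02]
 [-9.99996635e-01  4.96259307e-04 -2.54619697e-03]]
```

View pics/w14.png

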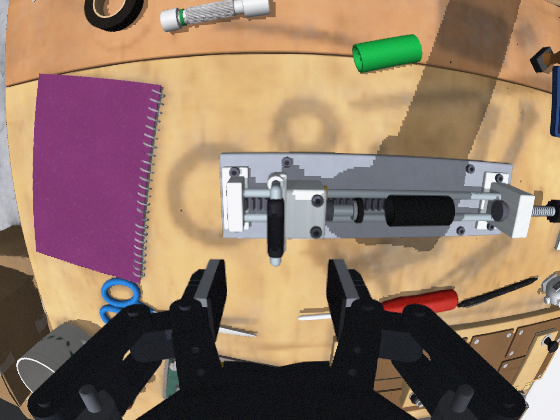

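View pics/s14.png

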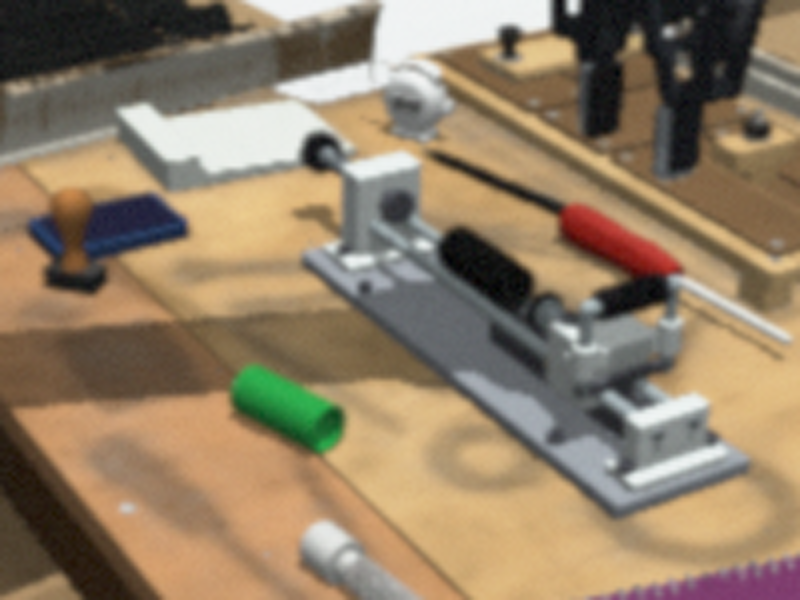

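The wrist view shows the release-bar grip as a dark vertical bar at x≈276, rows 198–258. Its legs are at (275,181) and (276,262).

Run:
```python
from station import r, viewer
from h import *
c=viewer.read_camera("wrist");f=c["frame"];o=r.get_obs()
cv2.imwrite("pics/w15.png",cv2.resize(f[150:280,210:370],None,fx=5,fy=4.6,interpolation=cv2.INTER_CUBIC))
m=(f.max(2)<50).astype(np.uint8);m[:190]=0;m[265:]=0;m[:,:255]=0;m[:,295:]=0
n,l,st,ce=cv2.connectedComponentsWithStats(m);i=1+st[1:,4].argmax();x,y,w,h,_=st[i];print(st[i],ce[i])
for z in(.088,.096): print(z,onz(c,x,y+h/2,z,True),onz(c,x+w,y+h/2,z,True),onz(c,x+w/2,y,z,True),onz(c,x+w/2,y+h,z,True))
print('legs',onz(c,275,181,.088,True),onz(c,276,262,.088,True))
print(o["tcp_pos"])
```

```text
[267 198  17  58 846] [274.96572104 226.95744681]
0.088 [ 0.57601657 -0.08086609  0.088     ] [ 0.57589758 -0.06877974  0.088     ] [ 0.55455767 -0.0750243   0.088     ] [ 0.59885862 -0.0746092   0.088     ]
0.096 [ 0.57296883 -0.08066165  0.096     ] [ 0.57285424 -0.06902269  0.096     ] [ 0.55230423 -0.07503611  0.096     ] [ 0.59496538 -0.07463637  0.096     ]
legs [ 0.54253271 -0.07547879  0.088     ] [ 0.60383218 -0.07419169  0.088     ]
[ 0.5728021  -0.07437087  0.12824854]
```

View pics/w15.png

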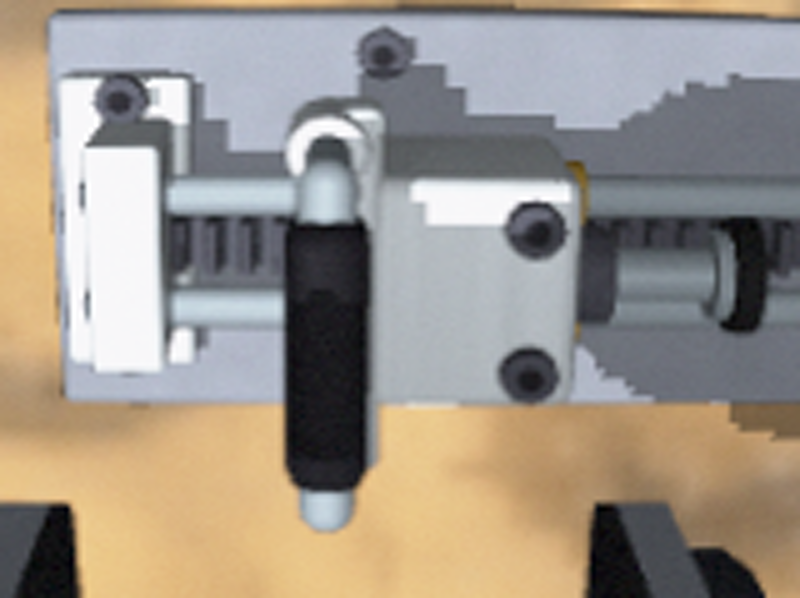

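Request:
move_arm([
  [[0,0,0],[10,-0.4,1.5],45],
  [[0,0,0],[25,-0.4,1.5],45],
  [[0,0,0],[40,-0.4,1.5],45],
  [[0,0,0],[50,-0.4,1.5],45],
  [[0,0,0],[60,-0.4,1.5],45],
  [[0,0,0],[65,-0.4,1.5],45],
  [[0,0,0],[70,-0.4,1.5],45],
  [[0,0,0],[70,-0.4,1.5],45],
])

```text
clock: 14.65
tcp_pos: [0.5739, -0.0747, 0.0577]
tcp_rot: [-0.008, 1.574, 0.009]
force: [-0.4, -0.0, 0.2]
finger_gap: 0.524
```

```bash
python3 look.py 16
```

```text
14.7 0.5293853555113912 [ 0.57420828 -0.07475997  0.05821566] [ 0.49067782 -0.60637569 -0.22733949] [ 0.49495829 -0.07574363  0.23377608]
```

View pics/w16.png

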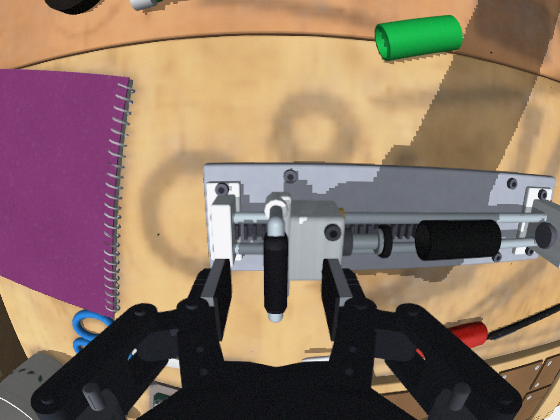

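View pics/s16.png

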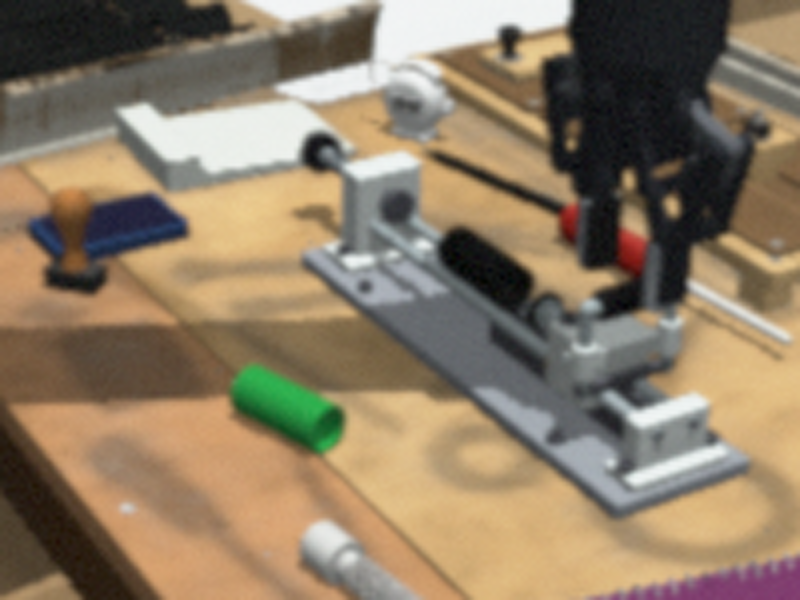

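Request:
move_arm([
  [[0,0,0],[6,0,0],45],
  [[0,0,0],[12,0,0],45],
  [[0,0,0],[16,0,0],45],
  [[0,0,0],[18,0,0],45],
  [[0,0,0],[18,0,0],45],
])

```text
clock: 15.25
tcp_pos: [0.5741, -0.0748, 0.04]
tcp_rot: [-0.008, 1.573, 0.008]
force: [-0.8, 0.5, -0.2]
finger_gap: 0.528
```

Request:
move_arm([
  [[0,0,0],[0,0,0],30],
  [[0,0,0],[0,0,0],20],
  [[0,0,0],[0,0,0],12],
  [[0,0,0],[0,0,0],4],
  [[0,0,0],[0,0,0],4],
  [[0,0,0],[0,0,0],4],
])

```text
clock: 15.85
tcp_pos: [0.5743, -0.0749, 0.0404]
tcp_rot: [-0.008, 1.573, 0.008]
force: [-0.6, -0.4, 2.9]
finger_gap: 0.126
```

```bash
python3 look.py 17
```

```text
15.9 0.12978766220175597 [ 0.57427499 -0.07486537  0.04038464] [-1.20747711  0.21324473  3.96032781] [ 0.49517612 -0.07585195  0.21635761]
```

View pics/w17.png

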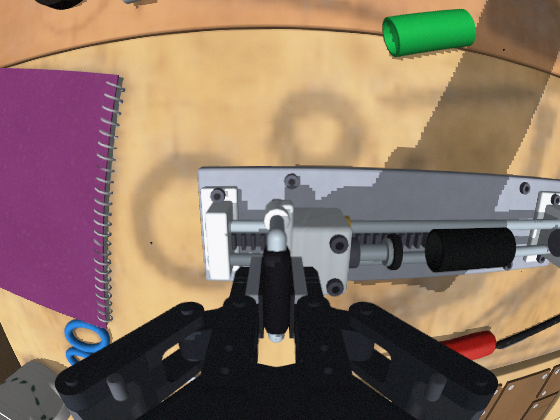

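View pics/s17.png

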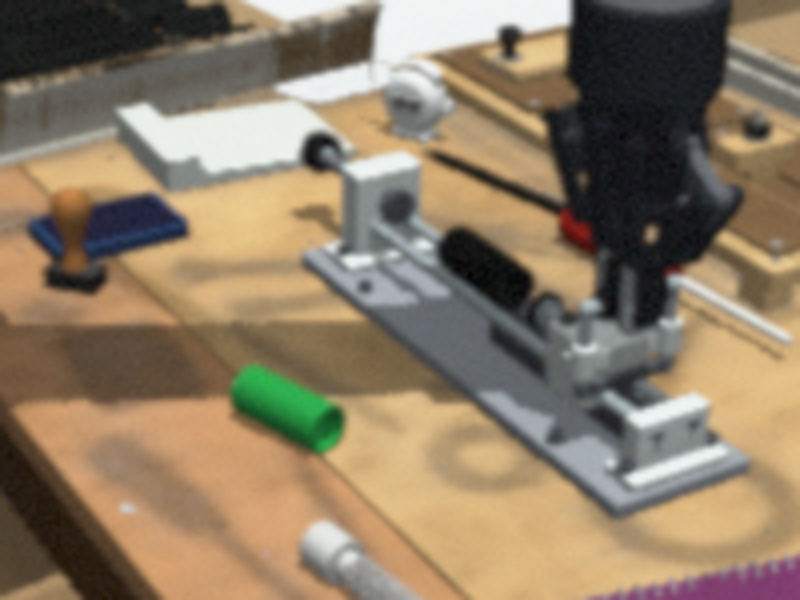

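Request:
move_arm([
  [[0,0,0],[-3,0,0],4],
  [[0,0,0],[-6,0,0],4],
  [[0,0,0],[-9,0,0],4],
  [[0,0,0],[-10.5,0,0],4],
  [[0,0,0],[-10.5,0,0],4],
  [[0,0,0],[-10.5,0,0],4],
])

```text
clock: 16.55
tcp_pos: [0.5742, -0.0747, 0.0507]
tcp_rot: [-0.008, 1.573, 0.008]
force: [1.0, -0.0, -5.4]
finger_gap: 0.13
```

```bash
python3 look.py 18
```

```text
16.6 0.12724402398299256 [ 0.57419495 -0.07479857  0.05070322] [ 1.70247287 -0.49695274 -5.66146621] [ 0.49512544 -0.07576835  0.22669848]
```

View pics/s18.png

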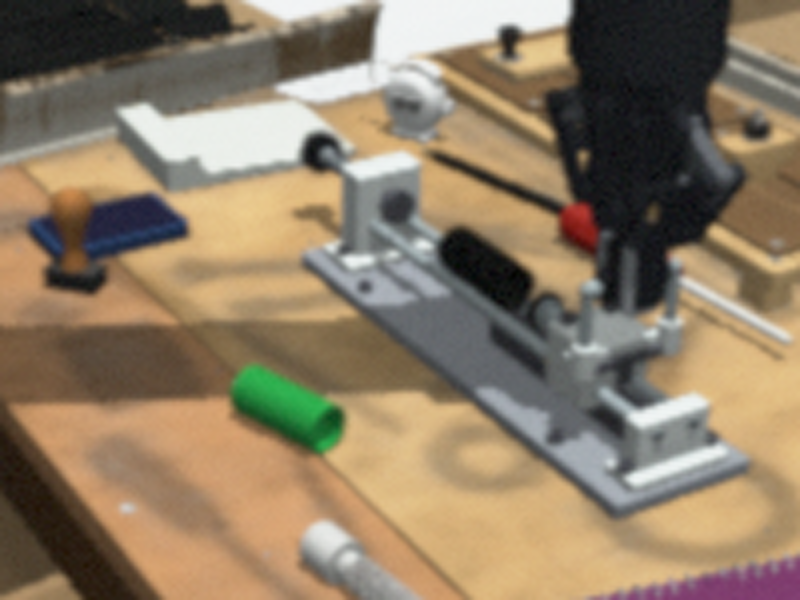

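The bar is up about 10 mm, with the expected −5.4 N. Sliding forward.

Request:
move_arm([
  [[0,0,0],[0,3,0],4],
  [[0,0,0],[0,8,0],4],
  [[0,0,0],[0,13,0],4],
  [[0,0,0],[0,18,0],4],
  [[0,0,0],[0,23,0],4],
  [[0,0,0],[0,28,0],4],
  [[0,0,0],[0,33,0],4],
  [[0,0,0],[0,38,0],4],
  [[0,0,0],[0,43,0],4],
  [[0,0,0],[0,48,0],4],
  [[0,0,0],[0,53,0],4],
  [[0,0,0],[0,55,0],4],
])

```text
clock: 17.85
tcp_pos: [0.5739, -0.02, 0.0508]
tcp_rot: [-0.008, 1.573, 0.008]
force: [2.5, -2.6, -5.2]
finger_gap: 0.128
```

```bash
python3 look.py 19
```

```text
17.9 0.1247259771986739 [ 0.57389359 -0.01917073  0.05078909] [ 2.55697911 -0.78741266 -5.90510287] [ 0.49473604 -0.02082634  0.22675361]
```

View pics/s19.png

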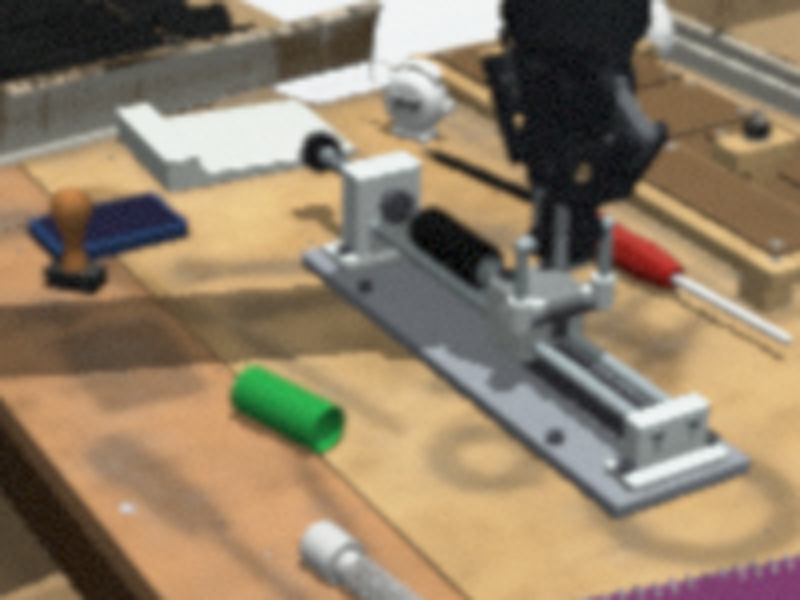

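View pics/w19.png

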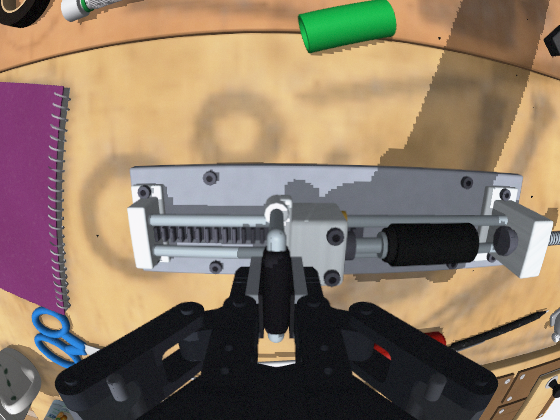

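Run:
```python
from station import r, viewer
from h import *
c=viewer.read_camera("wrist")
f=c["frame"];cv2.imwrite("pics/w20.png",cv2.resize(f[180:300,330:560],None,fx=3.4,fy=4,interpolation=cv2.INTER_CUBIC))
for u in(382,388,478,494,500): print(u,onz(c,u,240,.0477,True))
```

```text
382 [0.57142989 0.04665335 0.0477    ]
388 [0.57147673 0.05069673 0.0477    ]
478 [0.57292539 0.12084778 0.0477    ]
494 [0.57337063 0.13613024 0.0477    ]
500 [0.57355697 0.14218175 0.0477    ]
```

View pics/w20.png

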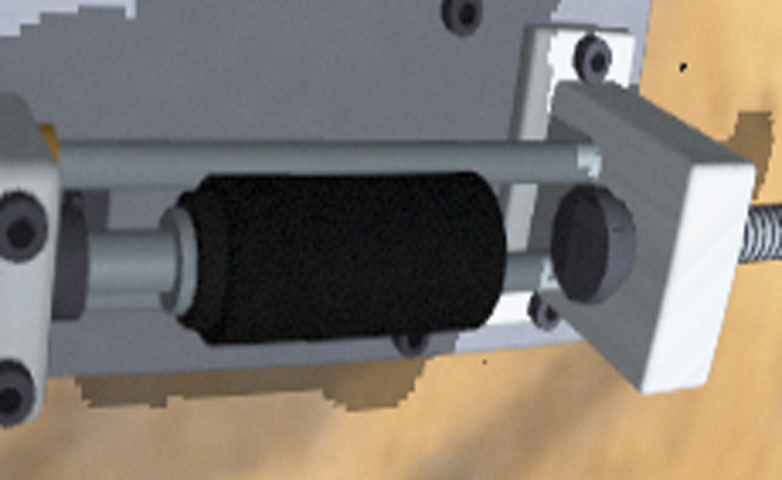

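Request:
move_arm([
  [[0,0,0],[0,3,0],4],
  [[0,0,0],[0,6,0],4],
  [[0,0,0],[0,9,0],4],
  [[0,0,0],[0,12,0],4],
  [[0,0,0],[0,15,0],4],
  [[0,0,0],[0,18,0],4],
  [[0,0,0],[0,21,0],4],
  [[0,0,0],[0,24,0],4],
  [[0,0,0],[0,24,0],4],
  [[0,0,0],[0,24,0],4],
])

```text
clock: 19.0
tcp_pos: [0.5737, 0.0063, 0.0509]
tcp_rot: [-0.007, 1.572, 0.011]
force: [2.5, 1.3, -6.0]
finger_gap: 0.124
```

```bash
python3 look.py 21
python3 - <<'E'
import cv2
f=cv2.imread("pics/w21.png");cv2.imwrite("pics/w21z.png",cv2.resize(f[170:300,300:540],None,fx=3.3,fy=4,interpolation=cv2.INTER_CUBIC))
E
```

```text
19.05 0.12435301380975 [0.57374084 0.00620214 0.05088701] [ 3.3821601  1.669898  -5.64265  ] [0.49456252 0.00486942 0.22681645]
```

View pics/w21z.png

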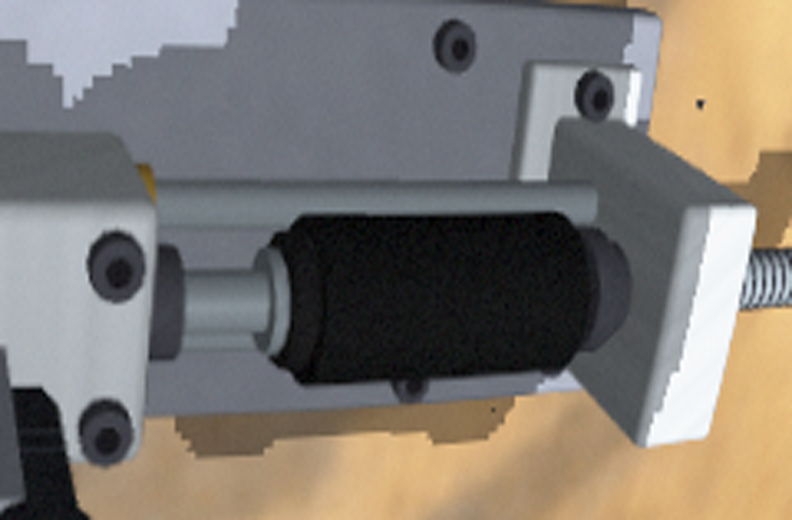

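Request:
move_arm([
  [[0,0,0],[0,1.5,0],4],
  [[0,0,0],[0,3,0],4],
  [[0,0,0],[0,4,0],4],
  [[0,0,0],[0,4,0],4],
  [[0,0,0],[0,4,0],4],
])

```text
clock: 19.6
tcp_pos: [0.5737, 0.0104, 0.0509]
tcp_rot: [-0.007, 1.572, 0.011]
force: [4.4, 0.1, -6.8]
finger_gap: 0.129
```

```bash
python3 look.py 22
python3 - <<'E'
import cv2
f=cv2.imread("pics/w22.png");cv2.imwrite("pics/w22z.png",cv2.resize(f[170:300,300:540],None,fx=3.3,fy=4,interpolation=cv2.INTER_CUBIC))
E
```

```text
19.65 0.1214662743112677 [0.57370002 0.01038404 0.05089208] [ 3.415643   -0.10243967 -5.16979548] [0.49453214 0.00891665 0.22683194]
```

View pics/w22z.png

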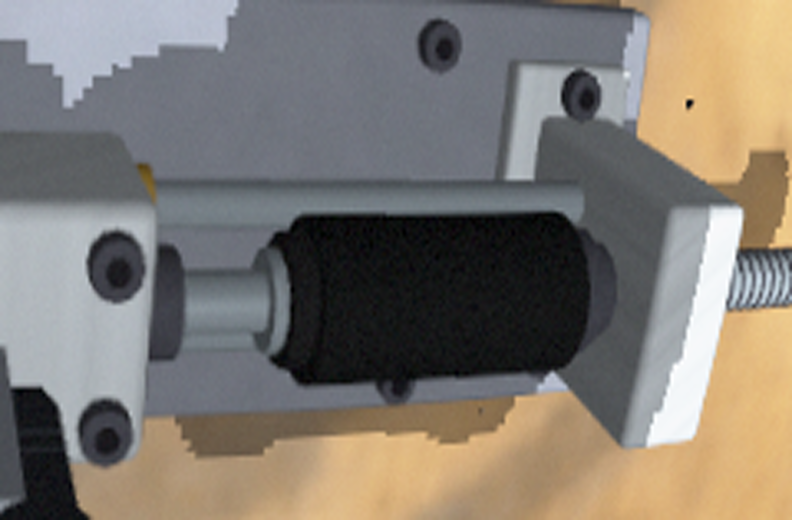

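Request:
move_arm([
  [[0,0,0],[0,1.5,0.3],4],
  [[0,0,0],[0,3,0.5],4],
  [[0,0,0],[0,4,0.5],4],
  [[0,0,0],[0,4,0.5],4],
  [[0,0,0],[0,4,0.5],4],
])

```text
clock: 20.2
tcp_pos: [0.5737, 0.013, 0.0507]
tcp_rot: [-0.008, 1.573, 0.009]
force: [2.2, -4.4, -5.4]
finger_gap: 0.123
```

```bash
python3 look.py 23
python3 - <<'E'
import cv2
f=cv2.imread("pics/w23.png");cv2.imwrite("pics/w23z.png",cv2.resize(f[170:300,300:540],None,fx=3.3,fy=4,interpolation=cv2.INTER_CUBIC))
E
```

```text
20.25 0.12692964095962403 [0.57372568 0.01297583 0.05071607] [ 1.4334489  -5.02351518 -5.69561018] [0.49468628 0.01182631 0.22671966]
```

View pics/w23z.png

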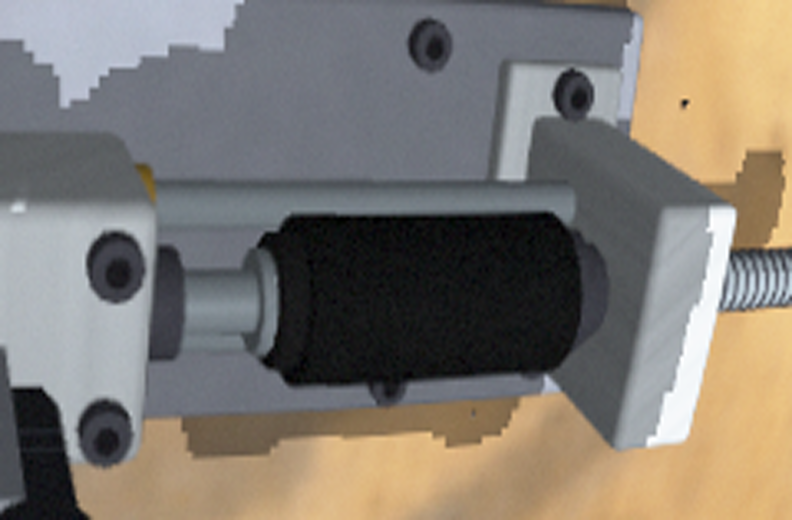

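Request:
move_arm([
  [[0,0,0],[0,1.5,0],4],
  [[0,0,0],[0,3,0],4],
  [[0,0,0],[0,4.5,0],4],
  [[0,0,0],[0,5,0],4],
  [[0,0,0],[0,5,0],4],
  [[0,0,0],[0,5,0],4],
])

```text
clock: 20.9
tcp_pos: [0.5737, 0.0158, 0.0507]
tcp_rot: [-0.008, 1.573, 0.006]
force: [3.8, -6.0, -5.9]
finger_gap: 0.127
```

```bash
python3 look.py 24
python3 - <<'E'
import cv2
f=cv2.imread("pics/w24.png");cv2.imwrite("pics/w24z.png",cv2.resize(f[170:300,300:540],None,fx=3.3,fy=4,interpolation=cv2.INTER_CUBIC))
E
```

```text
20.95 0.12651891919537403 [0.57365383 0.01585925 0.05067097] [ 2.69696954 -5.65270617 -5.85453677] [0.49464495 0.01518315 0.22668668]
```

View pics/w24z.png

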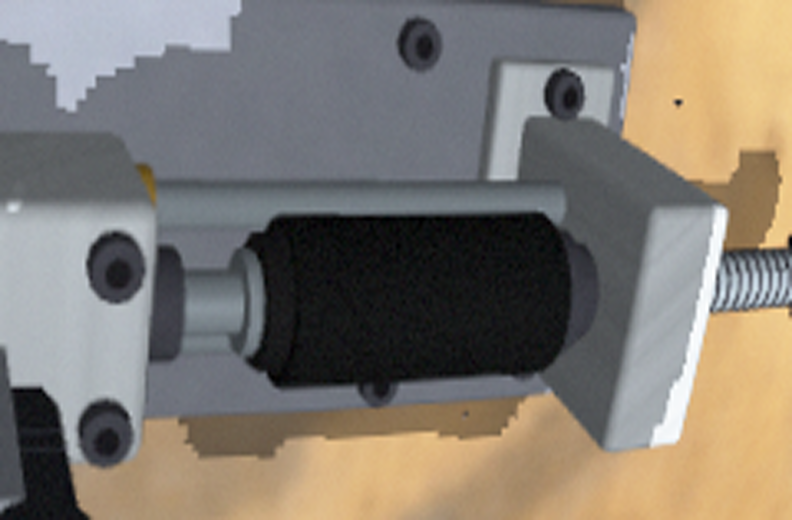

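Request:
move_arm([
  [[0,0,0],[0,2,0],4],
  [[0,0,0],[0,3.5,0],4],
  [[0,0,0],[0,5,0],4],
  [[0,0,0],[0,5.2,0],4],
  [[0,0,0],[0,5.2,0],4],
  [[0,0,0],[0,5.2,0],4],
])

```text
clock: 21.6
tcp_pos: [0.5736, 0.0182, 0.0506]
tcp_rot: [-0.009, 1.574, 0.003]
force: [2.9, -7.1, -6.0]
finger_gap: 0.128
```

```bash
python3 look.py 25
python3 - <<'E'
import cv2
f=cv2.imread("pics/w25.png");cv2.imwrite("pics/w25z.png",cv2.resize(f[170:300,300:540],None,fx=3.3,fy=4,interpolation=cv2.INTER_CUBIC))
E
```

```text
21.65 0.12529111806172288 [0.57363718 0.01824862 0.05061687] [ 2.49013802 -8.78702707 -5.62271734] [0.49462856 0.01816375 0.22663531]
```

View pics/w25z.png

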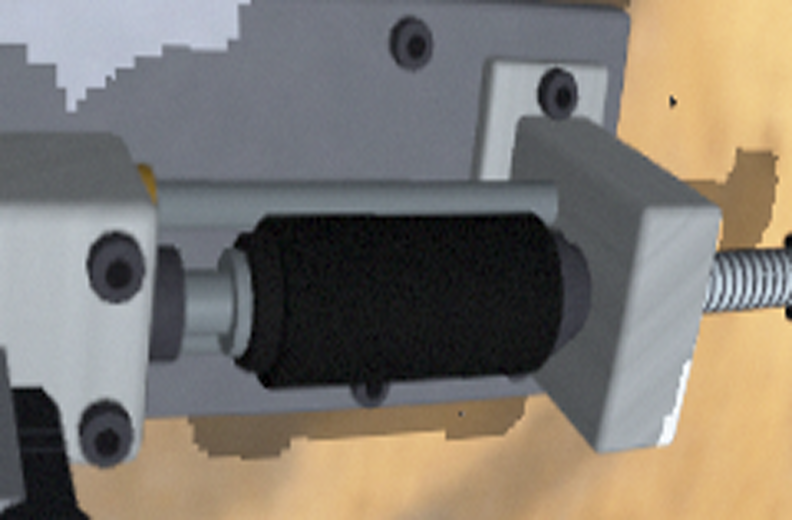

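View pics/s25.png

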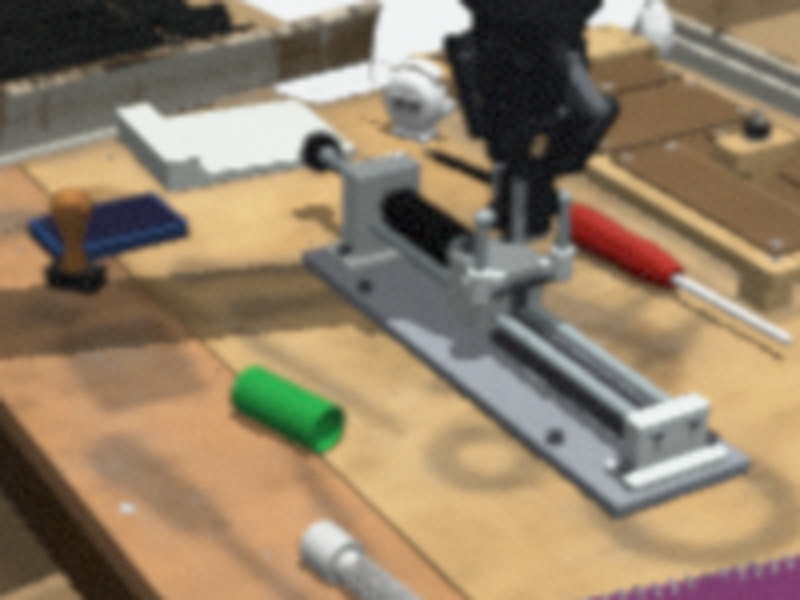

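Request:
move_arm([
  [[0,0,0],[0,2.3,0],4],
  [[0,0,0],[2,2.3,0],4],
  [[0,0,0],[4,2.3,0],4],
  [[0,0,0],[6,2.3,0],4],
  [[0,0,0],[8,2.3,0],4],
  [[0,0,0],[10,2.3,0],4],
  [[0,0,0],[10.5,2.3,0],4],
  [[0,0,0],[10.5,2.3,0],4],
])

```text
clock: 22.5
tcp_pos: [0.5737, 0.0168, 0.0405]
tcp_rot: [-0.01, 1.573, -0.001]
force: [2.4, -8.5, -1.8]
finger_gap: 0.126
```

```bash
python3 look.py 26
```

```text
22.55 0.12755448670891717 [0.57367231 0.0168151  0.04046277] [ 1.14290036 -8.39075132 -2.52501675] [0.49466373 0.0175359  0.21648765]
```

View pics/s26.png

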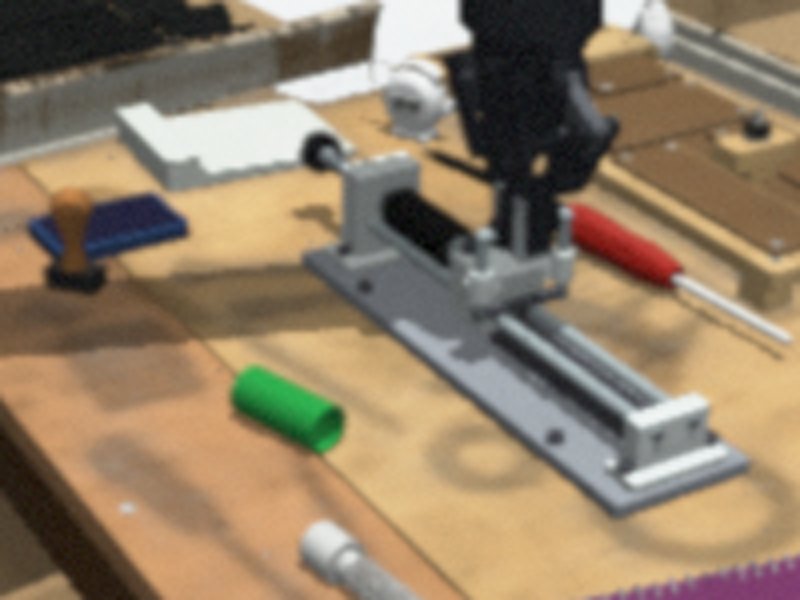

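Request:
move_arm([
  [[0,0,0],[0,1,0],10],
  [[0,0,0],[0,0,0],16],
  [[0,0,0],[0,0,0],24],
  [[0,0,0],[0,0,0],34],
  [[0,0,0],[0,0,0],45],
  [[0,0,0],[0,0,0],45],
  [[0,0,0],[0,0,0],45],
  [[0,0,0],[0,0,0],45],
])

```text
clock: 23.4
tcp_pos: [0.5736, 0.017, 0.0405]
tcp_rot: [-0.01, 1.574, -0.001]
force: [-0.8, -0.6, -1.4]
finger_gap: 0.528
```

```bash
python3 look.py 27
python3 - <<'E'
import cv2
f=cv2.imread("pics/w27.png");cv2.imwrite("pics/w27z.png",cv2.resize(f[170:350,220:520],None,fx=2.6,fy=3.2,interpolation=cv2.INTER_CUBIC))
E
```

```text
23.45 0.5261211090481055 [0.57363005 0.01691925 0.04047203] [-0.45404026 -0.99873423 -0.80258836] [0.49463312 0.01765952 0.2165007 ]
```

View pics/w27z.png

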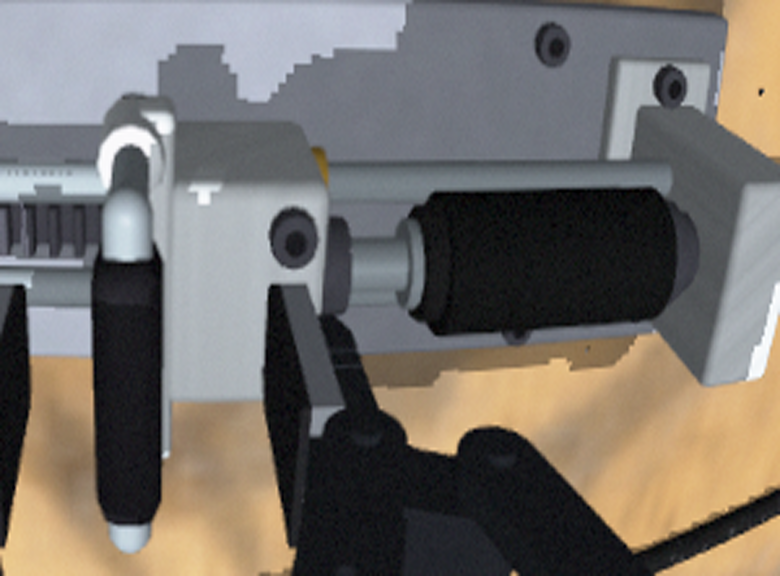

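View pics/s27.png

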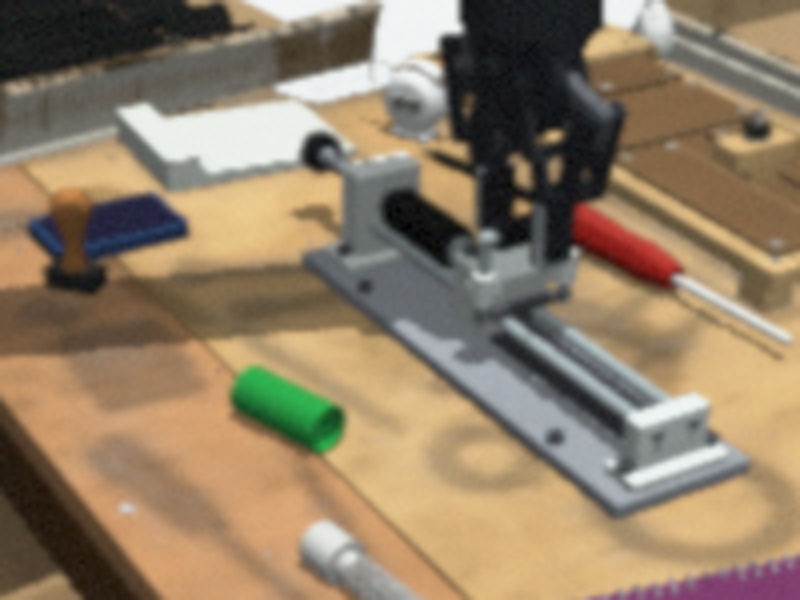

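Request:
move_arm([
  [[0,0,0],[-10,0,0],45],
  [[0,0,0],[-25,0,0],45],
  [[0,0,0],[-45,0,0],45],
  [[0,0,0],[-65,0,0],45],
  [[0,0,0],[-85,0,0],45],
  [[0,0,0],[-88,0,0],45],
  [[0,0,0],[-88,0,0],45],
  [[0,0,0],[-88,0,0],45],
])

```text
clock: 24.3
tcp_pos: [0.5733, 0.0175, 0.128]
tcp_rot: [-0.011, 1.574, -0.001]
force: [-0.5, 0.3, 0.5]
finger_gap: 0.526
```

```bash
python3 look.py 28
python3 - <<'E'
from station import r, viewer
from h import *
c=viewer.read_camera("wrist");f=c["frame"]
cv2.imwrite("pics/w28z.png",cv2.resize(f[150:280,210:450],None,fx=3.3,fy=4,interpolation=cv2.INTER_CUBIC))
m=(f.max(2)<50).astype(np.uint8);m[:190]=0;m[265:]=0;m[:,:245]=0;m[:,295:]=0
n,l,st,ce=cv2.connectedComponentsWithStats(m);i=1+st[1:,4].argmax();x,y,w,h,_=st[i];print(st[i],ce[i])
for z in(.088,.096,.102): print(z,onz(c,x,y+h/2,z,True),onz(c,x+w,y+h/2,z,True),onz(c,x+w/2,y,z,True),onz(c,x+w/2,y+h,z,True))
E
```

```text
24.35 0.5243164023126755 [0.5731254  0.01749796 0.12762775] [0.20330637 0.24407672 0.57683625] [0.49448679 0.01822536 0.30408761]
[264 197  16  59 879] [271.59158134 226.51422071]
0.088 [0.57574118 0.00848313 0.088     ] [0.57563762 0.01982237 0.088     ] [0.55402682 0.01411331 0.088     ] [0.59888388 0.01418456 0.088     ]
0.096 [0.57272526 0.00884403 0.096     ] [0.57262553 0.0197626  0.096     ] [0.55181646 0.01426534 0.096     ] [0.5950094  0.01433394 0.096     ]
0.102 [0.57046331 0.0091147  0.102     ] [0.57036647 0.01971777 0.102     ] [0.5501587  0.01437936 0.102     ] [0.59210353 0.01444598 0.102     ]
```

View pics/w28z.png

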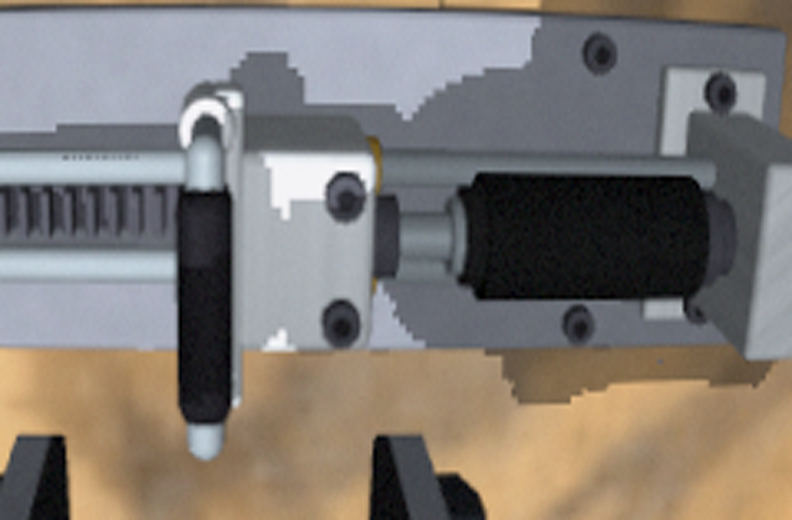

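View pics/s28.png

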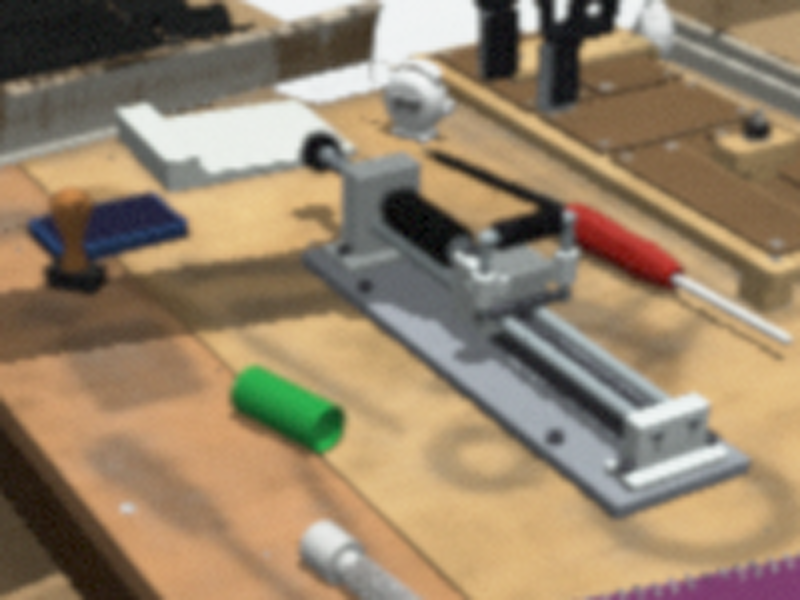

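The tailstock went back to grip y≈14.2 mm and stopped, and the pad is still pressed. The grip projects to the same height as at the start, to within about 1.5 mm. I'll add a light push on top of the bar to make sure it is seated.

Run:
```python
from station import r, viewer
from h import *
o=r.get_obs();print(todelta(o,[.5745,.0142,.080]),o["tcp_pos"])
```

```text
[47.46760119 -2.90869695  1.54541661] [0.57315775 0.01746173 0.12745083]
```

Request:
move_arm([
  [[0,0,0],[0,-3,1],20],
  [[0,0,0],[10,-3,1],0],
  [[0,0,0],[20,-3,1],0],
  [[0,0,0],[30,-3,1],0],
  [[0,0,0],[40,-3,1],0],
  [[0,0,0],[45,-3,1],0],
  [[0,0,0],[48,-3,1],0],
  [[0,0,0],[48,-3,1],0],
])

```text
clock: 25.25
tcp_pos: [0.5738, 0.0141, 0.0791]
tcp_rot: [-0.011, 1.576, -0.001]
force: [0.4, -0.4, 0.7]
finger_gap: -0.003
```

```bash
python3 look.py 29
```

```text
25.3 -0.0025392905029671064 [0.574097   0.01408138 0.07948499] [-0.25678527 -0.30139936  0.74157755] [0.49523504 0.01485406 0.255262  ]
```

View pics/w29.png

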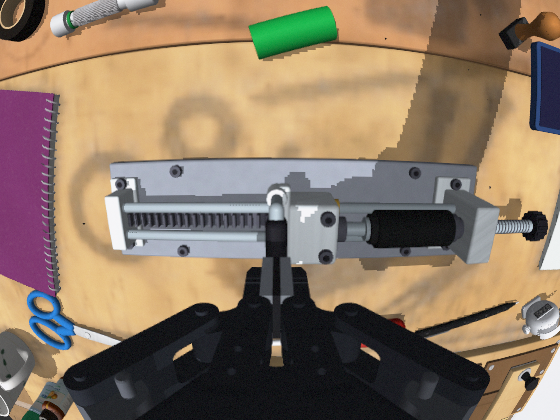

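View pics/s29.png

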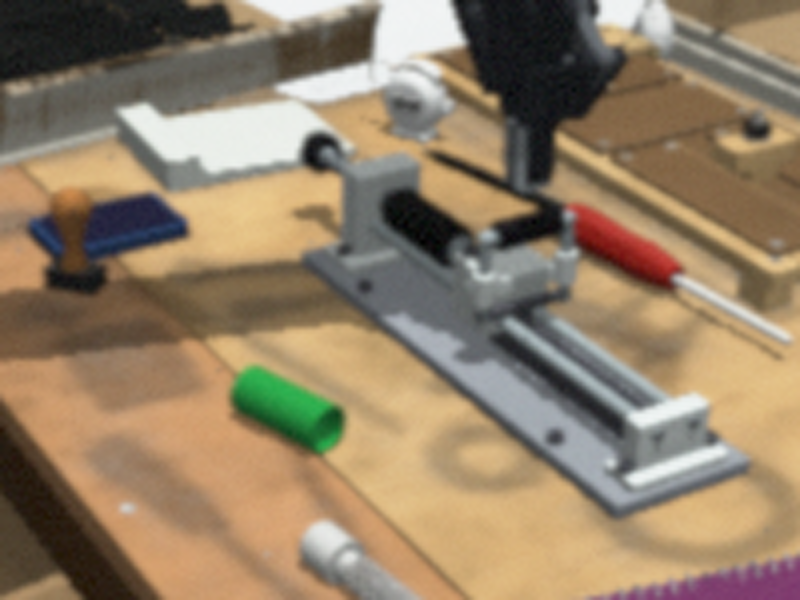

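Request:
move_arm([
  [[0,0,0],[4,0,0],0],
  [[0,0,0],[8,0,0],0],
  [[0,0,0],[10,0,0],0],
  [[0,0,0],[10,0,0],0],
])

```text
clock: 25.75
tcp_pos: [0.5739, 0.014, 0.0693]
tcp_rot: [-0.011, 1.576, -0.001]
force: [-0.3, -0.4, 0.7]
finger_gap: 0.003
```

Request:
move_arm([
  [[0,0,0],[2,0,0],0],
  [[0,0,0],[3,0,0],0],
  [[0,0,0],[3,0,0],0],
])

```text
clock: 26.05
tcp_pos: [0.5738, 0.014, 0.0662]
tcp_rot: [-0.011, 1.576, -0.001]
force: [-0.5, -0.2, -0.8]
finger_gap: 0.0
```

Request:
move_arm([
  [[0,0,0],[2,0,0],0],
  [[0,0,0],[2,0,0],0],
])

```text
clock: 26.25
tcp_pos: [0.5736, 0.0139, 0.0639]
tcp_rot: [-0.011, 1.576, -0.001]
force: [0.5, -0.4, 0.9]
finger_gap: -0.0
```

Request:
move_arm([
  [[0,0,0],[1,0,0],0],
  [[0,0,0],[2,0,0],0],
  [[0,0,0],[2,0,0],0],
])

```text
clock: 26.55
tcp_pos: [0.5739, 0.0139, 0.0632]
tcp_rot: [-0.01, 1.576, -0.001]
force: [-2.9, -0.1, 9.3]
finger_gap: 0.003
```

```bash
python3 look.py 30
python3 - <<'E'
import cv2
f=cv2.imread("pics/s30.png");cv2.imwrite("pics/s30z.png",cv2.resize(f[150:330,420:620],None,fx=3,fy=3,interpolation=cv2.INTER_CUBIC))
E
```

```text
26.6 -0.002339704699504003 [0.57382446 0.01390857 0.06317393] [-3.37617391  0.03901677  9.57709491] [0.49525784 0.01467423 0.23939511]
```

View pics/s30z.png

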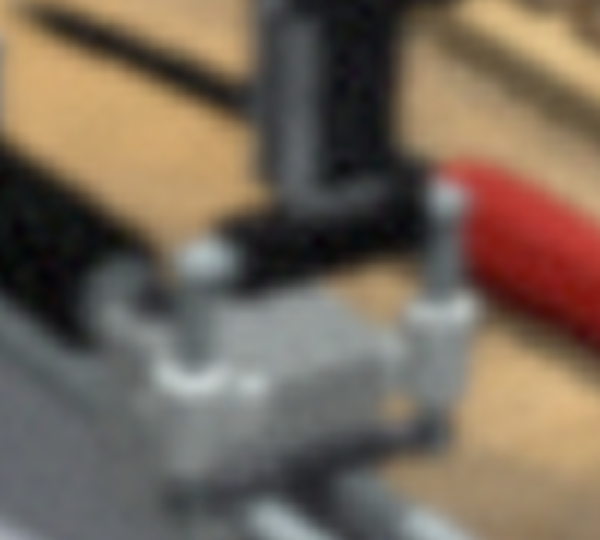

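Run:
```python
import cv2
from station import viewer
from h import *
s=viewer.read_camera("scene")
a=cv2.imread("pics/scene0.png");b=s["frame"]
# project tailstock origin positions
for y,f,n in((-.0548,a,"A"),(.0342,b,"B")):
    u,v=proj(s,[.5745,y-.02,.07]);print(n,u,v,proj(s,[.6,y-.02,.068]),proj(s,[.6,y-.02,.088]))
    M=np.float32([[10,0,190-10*u],[0,10,250-10*v]]);cv2.imwrite(f"pics/z{n}.png",cv2.warpAffine(f,M,(390,400),flags=cv2.INTER_CUBIC))
cv2.imwrite("pics/zAB.png",np.hstack([cv2.imread("pics/zA.png"),cv2.imread("pics/zB.png")]))
```

```text
A 335.97739413408055 231.5158791921439 (np.float64(346.0950842190598), np.float64(229.358384853132)) (np.float64(346.7989602138172), np.float64(220.52840909756748))
B 310.64666326744214 214.02132872358257 (np.float64(320.4079254724008), np.float64(212.21691636343212)) (np.float64(320.85457097141136), np.float64(203.829653447618))
```

View pics/zAB.png

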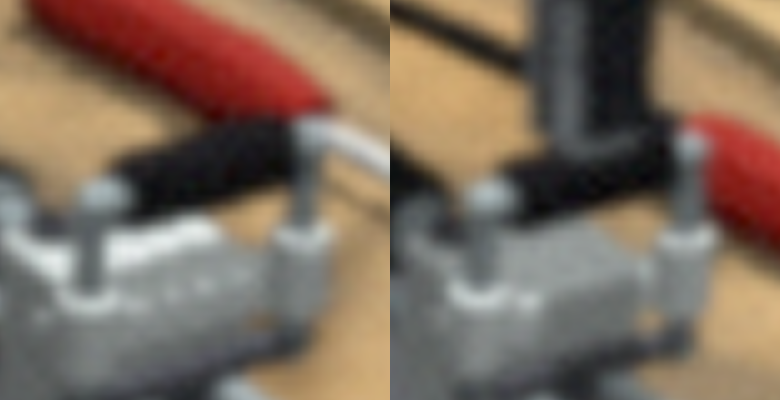

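The leg length above the guides is about 97–103 zoomed px, against about 98–108 at the start. On a tooth crest it would be about 26 px longer, so the bar is fully down. Retreating.

Request:
move_arm([
  [[0,0,0],[-5,0,0],0],
  [[0,0,0],[-20,0,0],0],
  [[0,0,0],[-45,0,0],0],
  [[0,0,0],[-75,0,0],0],
  [[0,0,0],[-100,0,0],0],
  [[0,0,0],[-110,0,0],0],
  [[0,0,0],[-110,0,0],0],
  [[0,0,0],[-110,0,0],0],
])

```text
clock: 27.5
tcp_pos: [0.5738, 0.0148, 0.1725]
tcp_rot: [-0.011, 1.577, -0.001]
force: [-1.0, 0.2, 0.5]
finger_gap: -0.004
```

```bash
python3 look.py 31
python3 - <<'E'
from station import r, viewer
from h import *
c=viewer.read_camera("wrist");f=c["frame"];cv2.imwrite("pics/w31z.png",cv2.resize(f[150:260,220:440],None,fx=3.5,fy=4,interpolation=cv2.INTER_CUBIC))
E
```

```text
27.55 -0.003387546660787879 [0.57341887 0.01477031 0.17195041] [-1.00201031  0.2619416  -0.55905838] [0.49533389 0.01551521 0.34876355]
```

View pics/w31z.png

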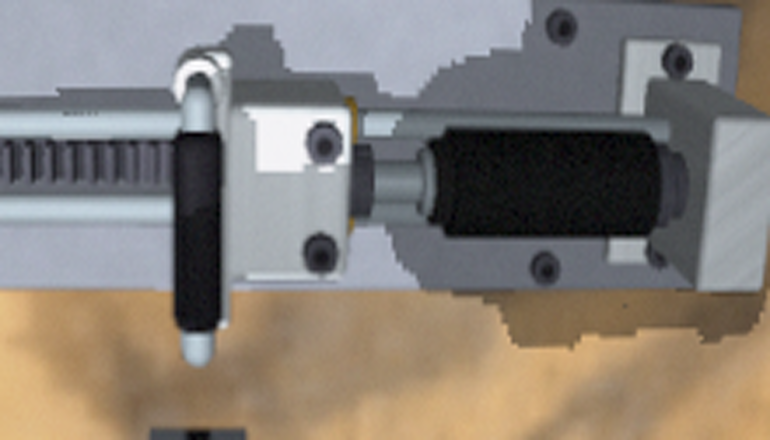

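View pics/s31.png

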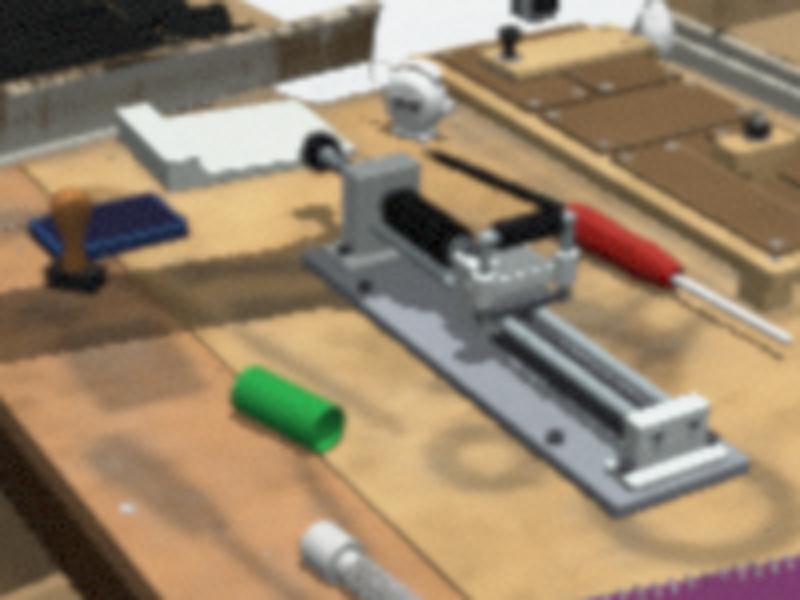

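Run:
```python
from station import r
print(r.finish_job()); print(r.get_obs()["clock"])
```

```text
the job is handed in; nothing more can be done
None
the job is handed in; nothing more can be done
```

The tube is clamped between the pad and the anvil with the release bar down, and I handed the job in at about 27.6 s. No verdict was reported.

**What I did:** I gripped the black tube and laid it centred on the two rods, then let it go. I lifted the release bar about 10 mm and slid the tailstock forward until the tube met the anvil. I kept going until the pad was about 8.5–9.5 mm in, which measured about 8 N. Then I lowered the bar, let go, and pressed lightly on top of it.

**Last checks:**
- **Bar:** The push met a hard stop (9.5 N) with no sinking seen. The bar stands as high above its guides as it did at the start, so the blade is in a notch.
- **Tube:** It looks straight and centred on the rods.
- **Clearance:** The gripper is well clear of everything.
- **Bystanders:** They look unmoved in the last scene view, except the tape roll, which was outside that view. It was never approached.

**What disagreed or fell short:**
- **Pad pressure:** When the bar was let go, the tailstock settled back about 3–4 mm. By image, the pad is now about 3 mm in, not two thirds of its stroke. That is roughly 4.8 N, inside the 3.2–10.6 N limits but estimated, not measured.
- **Tip height:** The real fingertips stood about 33 mm higher than the reported TCP. My first close therefore passed above the tube without touching it, and I worked from camera-measured tip heights after that.
- **First grip:** The first actual grip on the tube was too near its middle height, so I opened and took it again 6 mm lower.

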